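# Load the coded relay cards into the test rack

## Robot

A 6-joint arm with a two-finger parallel gripper is mounted at the origin on a cart in front of the work surface, level with it; the furniture and walls round the work are solid. World frame = base frame: x ahead of the robot, y to its left, z up, the work surface at z = 0. Lengths are in m, angles in rad, forces in N, time in s.
With the tool pointing down it reaches from about 0.3 to 0.875 m from the base axis. Payload 6.4 kg.
Tool frame: the origin (TCP) lies midway between the tips of the shut fingers; the grasp point (between the pads) lies 19 mm behind it; z points along the fingers, y is the line along which they close (so a half turn about z gives the same grasp; the last joint's range is limited). The gripper opens to 85 mm and grips with 20 to 120 N. Pads are 22 mm wide; open, the fingers measure 114 mm over their backs; the gripper's body (76 mm by 85 mm) begins 54 mm behind the grasp point. The pads swing forward as they close: fully open they stand 13 mm farther back than shut.
Start: joints at [-1.481, 0.181, 1.607, -0, 1.354, -0.206], TCP at [0.168, -0.55, 0.231] pointing down, gripper open.
Joint ranges: [-2.99, 2.99], [-0.89, 2.07], [0.3, 2.58], [-1.14, 4.28], [0, 2.63], [-3.12, 3.12]. Speed limits (rad/s): [2.57, 2.57, 3.01, 3.14, 3.14, 3.14].

## Interface

Orientations are given as a unit quaternion [w, x, y, z].
In Python, from bench import sensors, vision, ctrl gives the robot as it stands.
- The arm moves only by the tool carry_out, never from a script. Its argument "deltas" is text: rows parted by semicolons, each of 7 numbers parted by spaces: the shift along the tool's x, y, z in mm, then the turn, a rotation vector about the tool's x, y, z in rad, then the closure, from 0 (fully open) to 1 (shut). In form: tx ty tz ax ay az claw; .... A call has 1 to 12 rows; each row is the pose to reach, as a shift and turn from the pose commanded when the call began, along the tool's axes at that moment; what a row does not reach only later rows make up. A row lasts 1/8 s, in which the tool goes at most 62.5 mm and 10.7 degrees, less where a joint would pass 70% of its speed; a pose out of reach is approached as far as the arm can. A call with a gripper value outside its range is refused whole. The fingers move at their own pace and stop on an object; the grip force is fixed at half the most. Time passes only in rows, so rows that repeat a pose let the fingers close. It gives the time, the measured TCP pose, the force, the opening and the grip force at its end, in the units of the state.
- sensors.get_obs(): the state, without advancing time (a new reading comes with each control period).
- vision.camera(name): name is "scene" or "top" or "wrist"; returns the picture (420x560x3 uint8, blue, green, red); there is no depth.
- vision.camera_model(name): a dict with "K" (3x3 intrinsics, pixels), "extrinsics" (4x4, takes a point from world to camera coordinates); the wrist camera has in their place "hand_eye" (4x4, takes a point from camera to tool coordinates, whose origin is the TCP and whose axes are the flange's). Camera axes: x right, y down, z forward; pixel columns grow to the right and rows downward; lengths in m; the calibration is good to about 2 mm. A picture is of the moment at which its call begins: read the wrist's pose just before it. camera_model takes no time and is no camera call.
- ctrl.hand_in(): hands the job in; it is judged then, once.
The state is a dict: "time_s": time; "q": joint angles; "dq": joint speeds; "joint_efforts": joint torques, N m; "eef_pos": TCP position; "eef_rot": TCP orientation; "wrist_force": force on the tool from outside, world axes, zero at the start; "torque": the same for the moment, N m; "opening": opening from 0.0 (shut) to 1.0 (fully open); "grasp_force": force on a finger pad.
Only numpy, scipy, OpenCV 4.12 (cv2) and the standard library are available. Lean on these libraries where they do the work, as an engineer would, in place of code of your own. Each camera call takes 0.05 s, during which the arm holds its last target. There are 200 camera calls.

## Task

Plug every relay card lying on the bench into the rack, with the power switch still off: each card fits only the bay whose hidden coding pin matches its notch, so slide it along the guides and feel whether it goes on to the socket or stops short on the pin, and if it stops short draw it out and try another bay. Its ejector levers must stand open on the way in, or their hooks foul the rack; once a card is up against its socket, fold both levers fully home so that they seat it. When all the cards are seated and locked, switch the rack on, and leave the other things on the bench where they are.

Things in the scene. Friction and masses are not known exactly. Their poses are not given: they have to be found in the camera images.
- rack: card rack fixed on the bench: base plate, three card bays side by side and open towards the robot, grey hood and box at their far end (46 and 56 mm high, hood from x = 52 mm), low switch pod at its right. Origin: on the bench, mid bay, at the front plane of the guides; x into the bays, y left. Bay centre lines: y = +104, 0, -104 mm. Steel keepers for the lever hooks: x = -10 to -2 mm, 36 mm high
- guide_mouth (a point): front end of the middle bay's guides (rack x = -45 mm, z = 16 mm), axes as the rack's. In all bays a card's side edges ride on ledges, tops at z = 16 mm, from here inwards. Side walls 88 mm apart, 21.5 mm high, with rounded noses from rack x = -38 mm; above the card's edges run lips from rack x = 15 mm inwards, underside z = 23.5 mm, with a flared mouth
- home_1 (a point): left bay: where a card's origin lies when it is fully home (rack x = 13.9, z = 16 mm); x into the bay, z up. Out of sight under the hood each bay has an edge socket, which a fitting card meets 6 mm short of home and which then resists with about 13 N, and in front of it a coding pin at the left, middle or right; a card with another notch stops hard on the pin 19 mm short of home and its levers cannot fold
- home_2 (a point): middle bay: the same point as home_1. Which pin is in which bay changes and cannot be seen; the three pins are all different, one for each card's notch
- home_3 (a point): right bay: the same point as home_1
- card_1: green relay card, 84 wide (y), 110 long (x), 5 mm thick, 0.18 to 0.29 kg, flat, parts up. Origin: underside, below the middle of the black grip bar; x towards the plug-in edge (at x = 90; front edge x = -20 mm), z up. Bar: 10 mm thick along x, 44 wide, from z = 4 to 35 mm, bare card round it; relays from x = 30 mm, 20 mm high. One notch, 14 x 22 mm, in the plug-in edge, here at y = +22 mm (left)
- card_2: a card as card_1, but with its coding notch in the middle of the plug-in edge (y = 0)
- card_3: a card as card_1, but with its coding notch right of the middle (y = -22 mm)
- card_1_left (a joint): left ejector lever of card_1 (rad): 0 open, about 1.5 folded home (stop 1.6). Upright pin at x = -11, y = +36 mm of the card. Handle 7 thick, z = 7 to 19 mm of the card, reaching 32 mm from the pin at +170 deg plus q from the card's +x: from the front folding inward over the front edge. A hook, 11 mm beyond the pin, goes behind the keeper and draws the card in; past 0.2 it fouls the keeper on the way in. 5 to 12 N then; stays put
- card_1_right (a joint): right ejector lever of card_1 (rad): 0 open, about 1.5 folded home (stop 1.6). Upright pin at x = -11, y = -36 mm of the card. Handle 7 thick, z = 7 to 19 mm of the card, reaching 32 mm from the pin at -170 deg minus q from the card's +x: from the front folding inward over the front edge. A hook, 11 mm beyond the pin, goes behind the keeper and draws the card in; past 0.2 it fouls the keeper on the way in. 5 to 12 N then; stays put
- card_2_left (a joint): left ejector lever of card_2 (rad): 0 open, about 1.5 folded home (stop 1.6). Upright pin at x = -11, y = +36 mm of the card. Handle 7 thick, z = 7 to 19 mm of the card, reaching 32 mm from the pin at +170 deg plus q from the card's +x: from the front folding inward over the front edge. A hook, 11 mm beyond the pin, goes behind the keeper and draws the card in; past 0.2 it fouls the keeper on the way in. 5 to 12 N then; stays put
- card_2_right (a joint): right ejector lever of card_2 (rad): 0 open, about 1.5 folded home (stop 1.6). Upright pin at x = -11, y = -36 mm of the card. Handle 7 thick, z = 7 to 19 mm of the card, reaching 32 mm from the pin at -170 deg minus q from the card's +x: from the front folding inward over the front edge. A hook, 11 mm beyond the pin, goes behind the keeper and draws the card in; past 0.2 it fouls the keeper on the way in. 5 to 12 N then; stays put
- card_3_left (a joint): left ejector lever of card_3 (rad): 0 open, about 1.5 folded home (stop 1.6). Upright pin at x = -11, y = +36 mm of the card. Handle 7 thick, z = 7 to 19 mm of the card, reaching 32 mm from the pin at +170 deg plus q from the card's +x: from the front folding inward over the front edge. A hook, 11 mm beyond the pin, goes behind the keeper and draws the card in; past 0.2 it fouls the keeper on the way in. 5 to 12 N then; stays put
- card_3_right (a joint): right ejector lever of card_3 (rad): 0 open, about 1.5 folded home (stop 1.6). Upright pin at x = -11, y = -36 mm of the card. Handle 7 thick, z = 7 to 19 mm of the card, reaching 32 mm from the pin at -170 deg minus q from the card's +x: from the front folding inward over the front edge. A hook, 11 mm beyond the pin, goes behind the keeper and draws the card in; past 0.2 it fouls the keeper on the way in. 5 to 12 N then; stays put
- power (a joint): toggle switch on the pod (rad): near 0 = off, leaning towards the robot; 1.0 = on, leaning away; it stays where it is left and takes about 1.2 N at the ball
- power_tip (a point): centre of the steel ball, 26 mm across, on the end of the switch's 50 mm stalk, which turns about a level axis 52 mm above the bench
- tweezers: black tweezers lying on the bench, 129 mm long (not part of the job); origin in the middle of its underside
- flux_bottle: small amber bottle with a black cap, 32 mm across, 58 mm high (not part of the job); origin in the middle of its underside
- solder_reel: reel of solder wire, 61 mm across, 38 mm high (not part of the job); origin in the middle of its underside
- driver_c: screwdriver with a black and blue handle, 176 mm long, lying on the bench (not part of the job); origin in the middle of its underside

How it is judged:
By the outcome, as a careful person would: the job done as asked, in the order asked, and still so for the second after the job is handed in, with the robot touching nothing.
Of card_1, card_2, card_3 only 2 to 3 are there at a start; the rules pass over those that are not, and their reading is None.
At some moment in a run one of card_1, card_2, card_3 may be knocked a few centimetres aside while the robot is not near it.
Once in a run the grip may slacken for a moment while it holds something.
It also fails if it takes over 210 s, if anything falls off the work surface, if the arm or the gripper's body presses on something with over 40 N, if the wrist force passes 120 N, or if a joint passes its speed limit or range.

## Working session

There is one attempt and no reset: what is moved stays moved. The work goes in short steps, Python scripts to look and compute and a tool call to move; the robot and the scene stay as the last step left them, time stands still between calls to the robot, and variables do not carry over. Pictures are saved under pics/ and viewed, at most 14 in all, crops included, and the job is handed in when it is done.

Besides the shell and the picture viewer there is one more tool, called as a command line: name --argument value ..., lists and objects as JSON in quotes. carry_out: Moves the arm, as the interface text tells. Its arguments: {"type":"object","properties":{"deltas":{"type":"string"}},"required":["deltas"]}

```bash
mkdir -p pics; ls
python3 - <<'E'
from bench import sensors,vision
import cv2,numpy as np
np.set_printoptions(precision=4,suppress=True)
for n in("scene","top"):
    cv2.imwrite(f"pics/{n}0.png",vision.camera(n)); m=vision.camera_model(n); print(n,m["K"],m["extrinsics"])
print(vision.camera_model("wrist"))
print(sensors.get_obs())
E
```

```text
pics
scene [[515.869    0.     276.011 ]
 [  0.     515.869  211.4141]
 [  0.       0.       1.    ]] [[-0.8784 -0.4777 -0.0163  0.5179]
 [-0.3662  0.6944 -0.6194  0.255 ]
 [ 0.3072 -0.5381 -0.7849  1.5494]
 [ 0.      0.      0.      1.    ]]
top [[410.0199   0.     273.7092]
 [  0.     410.0199 213.3061]
 [  0.       0.       1.    ]] [[-0.0073 -0.9998  0.0206  0.0005]
 [-0.9873  0.004  -0.1585  0.6158]
 [ 0.1584 -0.0215 -0.9871  1.1256]
 [ 0.      0.      0.      1.    ]]
{'K': array([[307.3662,   0.    , 281.5043],
       [  0.    , 307.3662, 209.6867],
       [  0.    ,   0.    ,   1.    ]]), 'hand_eye': array([[ 0.0001, -0.9452, -0.3265,  0.0833],
       [ 1.    ,  0.0002, -0.0003, -0.0002],
       [ 0.0004, -0.3265,  0.9452, -0.1424],
       [ 0.    ,  0.    ,  0.    ,  1.    ]])}
{'time_s': 0.1, 'q': array([-1.4813,  0.1814,  1.6079, -0.    ,  1.3538, -0.2063]), 'dq': array([-0.0011, -0.0022, -0.0031, -0.0032,  0.0003, -0.0004]), 'joint_efforts': array([ -0.0001, -44.5881, -35.224 ,  -0.0002,   0.0042,   0.    ]), 'eef_pos': array([ 0.1676, -0.5495,  0.2305]), 'eef_rot': array([-0.0008,  0.9891,  0.1474,  0.    ]), 'wrist_force': array([-0.213 , -0.3868,  0.1091]), 'torque': array([ 0.0719,  0.0016, -0.0051]), 'grasp_force': 0.0, 'opening': 0.9953100179238349}
```

View pics/top0.png

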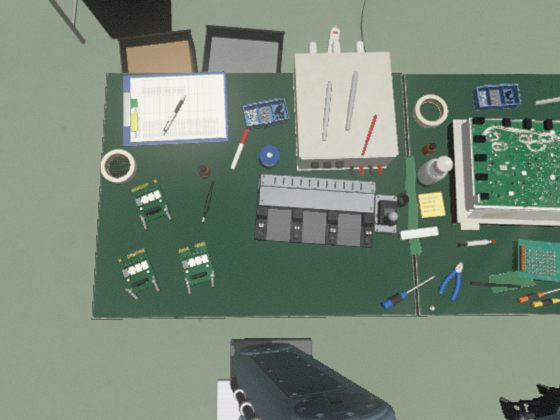

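View pics/scene0.png

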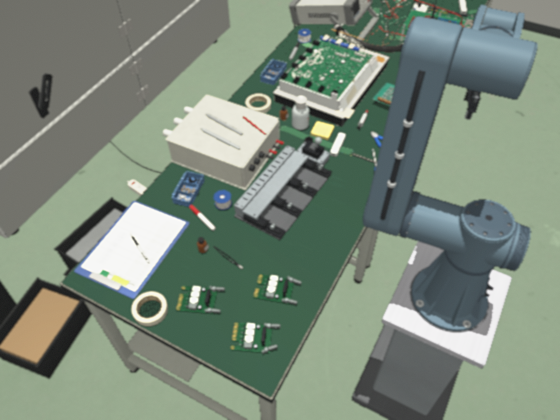

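Top view: three cards, with bars at about (152,205), (140,272), (199,263). The rack spans (255–400, 175–245), with the switch at about (390,215). I'll zoom in.

Run:
```python
import cv2,numpy as np
im=cv2.imread("pics/top0.png")
a=cv2.resize(im[172:304,112:222],None,fx=4.5,fy=4.5,interpolation=cv2.INTER_CUBIC)
cv2.imwrite("pics/c.png",a)
b=cv2.resize(im[165:255,245:415],None,fx=4.7,fy=4.7,interpolation=cv2.INTER_CUBIC)
cv2.imwrite("pics/r.png",b)
```

```text
(no output)
```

View pics/c.png

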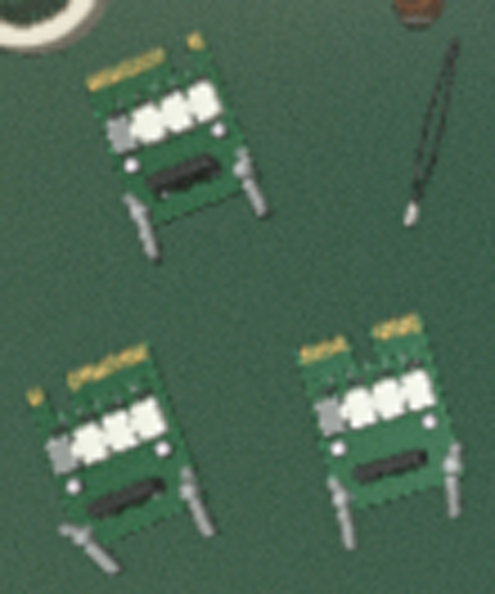

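View pics/r.png

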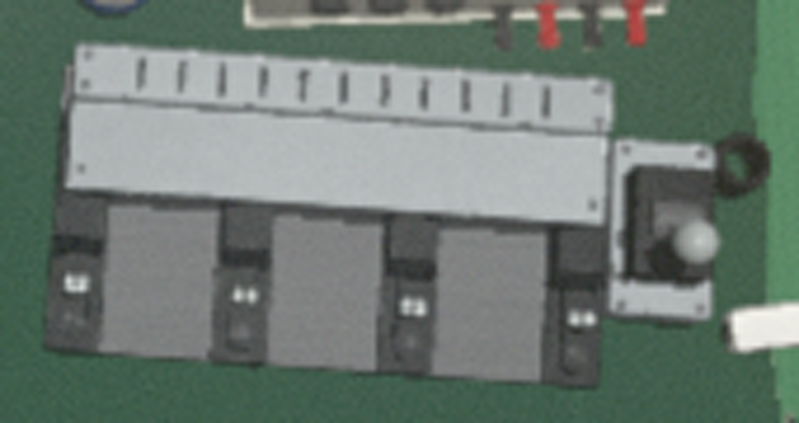

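Crop: the top-left card has its notch on the right, so it is card_3. The bottom-left one has it on the left, so card_1, with its left lever partly folded. The bottom-right one has it in the middle, so card_2. The rack hood's front edge runs from (66,188) to (603,222) in the crop, and the ball is at (696,241). Next I'll work out positions.

```bash
cat > h.py <<'E'
import numpy as np,cv2
from scipy.spatial.transform import Rotation as R
from bench import sensors,vision
np.set_printoptions(precision=1,suppress=True)
def pose(o=None):
    o=o or sensors.get_obs(); T=np.eye(4); T[:3,3]=o["eef_pos"]; w=o["eef_rot"]
    T[:3,:3]=R.from_quat([w[1],w[2],w[3],w[0]]).as_matrix(); return T
def cast(px,z,name="top",T=None):
    "pixels -> world mm on plane z (mm); T: tool pose for the wrist"
    m=vision.camera_model(name); C=T@m["hand_eye"] if name=="wrist" else np.linalg.inv(m["extrinsics"])
    px=np.atleast_2d(px).astype(float); d=np.c_[px,np.ones(len(px))]@np.linalg.inv(m["K"]).T@C[:3,:3].T
    return 1e3*(C[:3,3]+d*((z/1e3-C[2,3])/d[:,2])[:,None])
def rel(p,yawdeg=None,z=None):
    "tool-frame shift (mm) to world p (mm), and az turn for tool x yaw yawdeg"
    T=pose(); p=np.array(p,float); s=T[:3,:3].T@(p-1e3*T[:3,3])
    Rt=R.from_euler('z',yawdeg,degrees=True)*R.from_euler('x',180,degrees=True)
    return s,(R.from_matrix(T[:3,:3]).inv()*Rt).as_rotvec()
E
python3 - <<'E'
from h import *
c=lambda p,o,s:np.array(p)/s+o
C=lambda p:c(p,[112,172],4.5); K=lambda p:c(p,[245,165],4.7)
for n,b,e in((1,[126,497],[92,375]),(2,[390,465],[360,337]),(3,[184,175],[147,62])):
    B=cast(C(b),35)[0];E=cast(C(e),5)[0]; print(n,B,np.degrees(np.arctan2(*(E-B)[1::-1])),np.hypot(*(E-B)[:2]))
f=cast(K([[66,188],[603,222]]),46);print(f)
d=(f[0]-f[1])[:2];L=np.hypot(*d);d/=L;ex=np.array([d[1],-d[0]]);print("len",L,"yaw",np.degrees(np.arctan2(ex[1],ex[0])))
print("rack origin",f.mean(0)[:2]-52*ex)
print("ball",cast(K([696,241]),100))
s=rel([450,400,260],90);np.set_printoptions(precision=3,suppress=True);print(s)
E
```

```text
1 [423.2 373.3  35. ] 23.761157753735606 84.89223565593186
2 [441.8 209.7  35. ] 17.448698019284354 86.67140932685149
3 [626.6 345.3  35. ] 23.708069066177817 88.64903249310501
[[ 640.7   39.    46. ]
 [ 618.3 -290.8   46. ]]
len 330.5831710919362 yaw -3.8877915509670875
rack origin [ 577.6 -122.4]
ball [[ 598.1 -330.5  100. ]]
(array([ 546.964, -825.973,  -28.071]), array([-0.001, -0.001, -1.275]))
```

Run:
```python
from h import *
np.set_printoptions(precision=3,suppress=True)
print(rel([420,-250,260],107),rel([430,205,240],107))
```

```text
(array([ 328.764, -212.958,  -29.082]), array([-0.001, -0.001, -1.572])) (array([ 470.976, -645.244,   -8.372]), array([-0.001, -0.001, -1.572]))
```

carry_out --deltas "55 -35 -10 0 0 -0.15 0; 110 -70 -20 0 0 -0.3 0; 165 -105 -25 0 0 -0.5 0; 220 -140 -29 0 0 -0.68 0; 275 -175 -29 0 0 -0.86 0; 320 -215 -29 0 0 -1.04 0; 345 -270 -29 0 0 -1.22 0; 365 -330 -29 0 0 -1.4 0; 385 -390 -25 0 0 -1.57 0; 405 -450 -20 0 0 -1.57 0; 425 -510 -15 0 0 -1.57 0; 450 -575 -10 0 0 -1.57 0"

```text
time_s: 1.6
eef_pos: [0.4287, 0.1129, 0.2426]
eef_rot: [0.0, 0.596, 0.803, 0.0]
wrist_force: [0.9, -0.5, -0.5]
opening: 0.999
grasp_force: 0.0
```

carry_out --deltas "20 -65 0 0 0 0 0.5; 20 -70 0 0 0 0 0.7; 20 -70 0 0 0 0 0.7; 20 -70 0 0 0 0 0.7"

```text
time_s: 2.1
eef_pos: [0.3577, 0.1092, 0.2436]
eef_rot: [0.001, 0.596, 0.803, 0.001]
wrist_force: [0.8, 0.4, 0.6]
opening: 0.296
grasp_force: 0.0
```

Run:
```python
from h import *
o=sensors.get_obs();T=pose(o);print(o["time_s"],1e3*T[:3,3],T[:3,:3],o["opening"],o["wrist_force"],o["q"])
np.save("T1.npy",T);im=vision.camera("wrist");cv2.imwrite("pics/w1.png",im)
```

```text
2.1 [357.7 109.2 243.6] [[-0.3  1.   0. ]
 [ 1.   0.3 -0. ]
 [-0.   0.  -1. ]] 0.29550781748485155 [0.8 0.4 0.6] [-0.  -0.3  2.1  0.   1.4 -0.3]
```

View pics/w1.png

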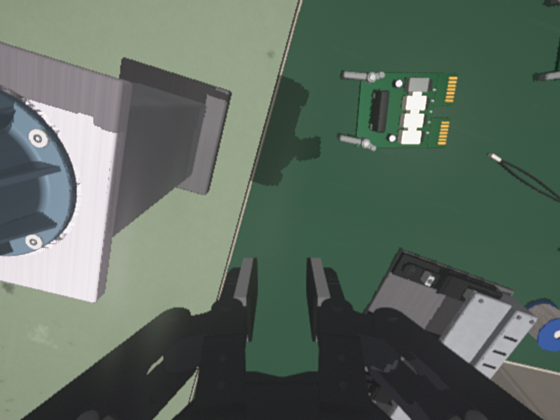

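The wrist view shows card_2 with its bar at (380,110), pivots at (373,76) and (368,143), and handles pointing back to (343,74) and (341,138). I'll compute its pose from the bar and pivots.

```bash
cat >> h.py <<'E'
def bar(im,T,guess,z=35,r=28):
    "dark bar near pixel guess -> bar centre (world mm), card yaw deg"
    g=im.max(2).astype(int); x,y=map(int,guess); m=np.zeros(g.shape,np.uint8)
    m[max(0,y-r):y+r,max(0,x-r):x+r]=(g[max(0,y-r):y+r,max(0,x-r):x+r]<60)
    n,l,s,c=cv2.connectedComponentsWithStats(m); k=max(range(1,n),key=lambda i:s[i,4])
    q=np.argwhere(l==k)[:,::-1]; p=cast(q,z,"wrist",T)[:,:2]
    (cx,cy),wh,a=cv2.minAreaRect(p.astype(np.float32))
    u=np.linalg.svd(p-p.mean(0))[2][0]; yaw=np.degrees(np.arctan2(-u[0],u[1])); yaw=(yaw+90)%180-90
    return p.mean(0),(cx,cy),sorted(wh),yaw,s[k]
E
python3 - <<'E'
from h import *
T=np.load("T1.npy");im=cv2.imread("pics/w1.png")
print(bar(im,T,(380,110)))
P=cast([[373,76],[368,143]],19,"wrist",T);d=(P[0]-P[1])[:2];print(P,np.hypot(*d),np.degrees(np.arctan2(-d[0],d[1])))
Q=cast([[343,74],[341,138]],19,"wrist",T);
for a,b in zip(P,Q): print("lever",np.degrees(np.arctan2(*(b-a)[1::-1])))
W=cast([[398,83],[392,138]],6,"wrist",T);d=(W[0]-W[1])[:2];print(np.degrees(np.arctan2(-d[0],d[1])))
E
```

```text
(array([432.4, 212.8]), (431.95684814453125, 212.36846923828125), [9.844009399414062, 41.34221267700195], np.float64(17.00574403382575), array([369,  90,  13,  41, 302], dtype=int32))
[[420.8 246.3  19. ]
 [442.9 177.2  19. ]] 72.4719328038464 17.74816747044494
lever -166.6543036738675
lever -173.350661808378
17.17086270904124
```

Run:
```python
from h import *
np.set_printoptions(precision=3,suppress=True)
print(rel([432,213,160],107.1))
```

```text
(array([ 77.964, 101.053,  83.638]), array([ 0.002,  0.001, -0.005]))
```

carry_out --deltas "20 50 40 0 0 0 0.7; 40 101 84 0 0 0 0.7; 40 101 84 0 0 0 0.7; 40 101 84 0 0 0 0.7"

```text
time_s: 2.65
eef_pos: [0.4416, 0.177, 0.1582]
eef_rot: [-0.001, 0.596, 0.803, -0.001]
wrist_force: [-0.2, 0.3, 0.4]
opening: 0.299
grasp_force: 0.0
```

Run:
```python
from h import *
T=pose();np.save("T2.npy",T);im=vision.camera("wrist");cv2.imwrite("pics/w2.png",im)
```

```text
(no output)
```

View pics/w2.png

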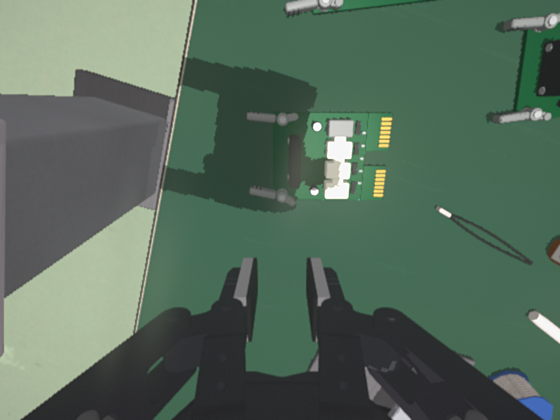

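Run:
```python
from h import *
T=np.load("T2.npy");im=cv2.imread("pics/w2.png")
print(bar(im,T,(294,160),r=25))
P=cast([[283,120],[281,196]],19,"wrist",T);d=(P[0]-P[1])[:2];y=np.arctan2(-d[0],d[1]);print(P,np.hypot(*d),np.degrees(y),P.mean(0)[:2]+11*np.array([np.cos(y),np.sin(y)]))
W=cast([[317,127],[314,191]],6,"wrist",T);d=(W[0]-W[1])[:2];print(np.degrees(np.arctan2(-d[0],d[1])))
np.set_printoptions(precision=3,suppress=True)
print(rel([432,213,8],107.1))
```

```text
(array([430.8, 234.6]), (430.8031921386719, 234.5579071044922), [0.8258777260780334, 0.8525570034980774], np.float64(-84.0572748745758), array([290, 136,   2,   2,   4], dtype=int32))
[[421.1 244.8  19. ]
 [439.6 177.6  19. ]] 69.75714265964594 15.424634298000768 [441.  214.1]
16.285493514904868
(array([ 37.423,   1.143, 151.345]), array([ 0.   ,  0.   , -0.004]))
```

Run:
```python
from h import *
T=np.load("T2.npy");im=cv2.imread("pics/w2.png")
print(cast([294,160],35,"wrist",T),cast([380,110],35,"wrist",np.load("T1.npy")))
g=im.max(2); print(g[150:172:4,270:310])
```

```text
[[439.7 216.5  35. ]] [[437.2 214.4  35. ]]
[[ 69  69  70  67  68  69  70  69  70  70  72  73  73  73  75  76  77  78
   74  65  66  68  72  72  72  74  76  76  77  76  79  87  91  89 102 135
  147 148 147 147]
 [ 69  70  68  66  69  71  70  71  72  72  73  74  75  75  77  77  79  80
   74  67  68  72  72  74  76  76  76  78  79  78  82  90  91  90  92 112
  143 150 148 147]
 [ 69  71  69  67  69  70  70  71  71  73  71  74  74  76  76  78  79  80
   74  70  70  73  75  77  78  77  79  80  80  80  83  90  93  92  92  91
   90  91  92  89]
 [ 70  70  68  68  67  70  70  72  71  72  73  75  76  76  77  79  81  80
   76  72  73  75  75  76  78  79  81  81  81  81  83  91  94  93  93  92
   93  92  93  91]
 [ 69  70  70  68  69  70  71  73  73  74  75  74  76  77  80  79  82  80
   76  72  75  76  77  78  80  80  81  82  82  83  85  92  93  94  93  93
   93  93  91  92]
 [ 70  72  72  68  70  70  72  73  75  74  75  78  78  78  80  80  82  82
   76  74  74  77  79  79  81  83  82  83  81  83  86  92  93  92  93  93
   92  92  91  92]]
```

carry_out --deltas "37 8 50 0 0 0 0.7; 37 8 105 0 0 0 0.7; 37 8 130 0 0 0 0.7; 37 8 148 0 0 0 0.7; 37 8 150 0 0 0 0.7; 37 8 150 0 0 0 1; 37 8 150 0 0 0 1; 37 8 150 0 0 0 1; 37 8 150 0 0 0 1; 37 8 150 0 0 0 1"

```text
time_s: 3.95
eef_pos: [0.4399, 0.2151, 0.0108]
eef_rot: [0.001, 0.595, 0.803, 0.001]
wrist_force: [-1.1, -2.2, 7.9]
opening: 0.107
grasp_force: 60.3
```

```bash
cat >> h.py <<'E'
RO=np.array([577.6,-122.4]);RY=-3.9
def rk(x,y,z,RO=RO,RY=RY):
    c,s=np.cos(np.radians(RY)),np.sin(np.radians(RY)); return [RO[0]+c*x-s*y,RO[1]+s*x+c*y,z]
E
python3 - <<'E'
from h import *
np.set_printoptions(precision=3,suppress=True)
print(rel(rk(-80,20,170),86.1))
E
```

```text
(array([-315.971,  -33.567, -159.037]), array([0.003, 0.   , 0.363]))
```

carry_out --deltas "0 0 -10 0 0 0 1; 0 0 -50 0 0 0 1; 0 0 -90 0 0 0 1; 0 0 -90 0 0 0 1"

```text
time_s: 4.45
eef_pos: [0.441, 0.2158, 0.1027]
eef_rot: [0.003, 0.595, 0.803, 0.003]
wrist_force: [0.6, 0.3, -2.8]
opening: 0.106
grasp_force: 58.8
```

carry_out --deltas "-50 -6 -15 0 0 0.06 1; -105 -11 -30 0 0 0.12 1; -160 -17 -45 0 0 0.19 1; -215 -23 -60 0 0 0.26 1; -270 -29 -69 0 0 0.32 1; -316 -34 -69 0 0 0.363 1; -316 -34 -69 0 0 0.363 1; -316 -34 -69 0 0 0.363 1"

```text
time_s: 5.45
eef_pos: [0.4966, -0.0965, 0.1665]
eef_rot: [-0.001, 0.731, 0.683, -0.0]
wrist_force: [0.4, 0.9, -2.7]
opening: 0.101
grasp_force: 59.0
```

Run:
```python
from h import *
T=pose();np.save("T3.npy",T);print(T[:3,3]*1e3);im=vision.camera("wrist");cv2.imwrite("pics/w3.png",im)
```

```text
[496.6 -96.5 166.5]
```

View pics/w3.png

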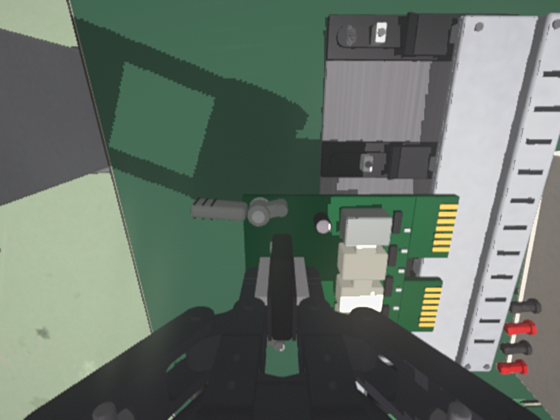

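The held card is at image rows from 195 down, square to the tool. The left bay lies between the labels at (381,33) and (368,163), and the hood's front edge is around column 460→440. I'll extract the edges.

Run:
```python
from h import *
T=np.load("T3.npy");im=cv2.imread("pics/w3.png");g=im.max(2).astype(int)
def cen(x,y,r=12):
    w=g[y-r:y+r,x-r:x+r]; q=np.argwhere(w>170)[:,::-1]; return q.mean(0)+[x-r,y-r]
L=np.array([cen(381,33),cen(368,163)]);print(L)
for z in(21.5,30,36):
    p=cast(L,z,"wrist",T);d=(p[0]-p[1])[:2];print(z,p,np.hypot(*d),np.degrees(np.arctan2(-d[0],d[1])))
H=[]
for y in(25,45,70,100,130,155,180): # hood front edge
    x=np.argmax(np.diff(g[y-1:y+2].mean(0)[425:480]))+425; H.append((x+.5,y))
print(H);p=cast(H,46,"wrist",T)[:,:2];f=np.polyfit(p[:,1],p[:,0],1);print(p[[0,-1]],np.degrees(np.arctan(-f[0])))
# wall columns across the bay: brightness profile at fixed columns
for x in(345,385,415): 
    v=g[:,x-3:x+4].mean(1); d=np.abs(np.diff(v)); ys=[y for y in range(40,192) if d[y]>10]; print(x,ys)
# card edges in tool frame
for x in(300,400):
    v=im[150:215,x-3:x+4,1].astype(int).mean(1)-im[150:215,x-3:x+4,2].mean(1); print(x,150+np.argmax(np.diff(v)),v[35:55].astype(int))
```

```text
[[380.4  31.9]
 [370.4 168.8]]
21.5 [[586.2  37.9  21.5]
 [580.9 -76.2  21.5]] 114.13469245290055 -2.653033851504733
30 [[583.7  36.4  30. ]
 [578.6 -74.3  30. ]] 110.76102345611233 -2.653033851504729
36 [[581.9  35.3  36. ]
 [576.9 -73.   36. ]] 108.37961004661477 -2.653033851504783
[(np.float64(464.5), 25), (np.float64(458.5), 45), (np.float64(454.5), 70), (np.float64(451.5), 100), (np.float64(446.5), 130), (np.float64(441.5), 155), (np.float64(435.5), 180)]
[[641.6  33.8]
 [631.1 -84.6]] -4.191307201465318
345 [45, 47, 58, 59, 60, 61, 139, 140, 141, 176, 177, 178, 189, 190]
385 [40, 41, 42, 46, 48, 58, 59, 60, 61, 140, 141, 152, 173, 176, 177, 178]
415 [54, 55, 56, 58, 60, 61, 140, 141, 142, 143, 146, 178]
300 195 [19 19 18 19 19 18 18 18 19 21 23 27 28 28 28 28 29 27 28 28]
400 195 [-3 -3 -3 -3 -3 -2 -3 -2  0  6 22 44 57 59 59 59 60 59 60 60]
```

Run:
```python
from h import *
T=np.load("T3.npy")
u=np.array([np.cos(np.radians(-4)),np.sin(np.radians(-4))]);v=np.array([-u[1],u[0]])
for z in(4,16,21.5):
  for x in(345,385):
    p=cast([[x,60],[x,140.5],[x,177.5]],z,"wrist",T)[:,:2]; print(z,x,p@v)
print("old bay centre",np.array(rk(0,104,0)[:2])@v, np.array(rk(-45,104,0)[:2])@u)
p=cast([[464,25],[441.5,155]],46,"wrist",T)[:,:2]; print("rack x0",p@u-52)
# held card: left edge row195, tool-frame y-offset (z tool ~ card)
for zc in(155,160,165):
    p=cast([[300,195.5],[400,195.5]],zc,"wrist",T); q=(np.c_[p/1e3,[1,1]]@np.linalg.inv(T).T)[:,:3]*1e3; print(zc,q)
```

```text
4 345 [ 59.8 -11.2 -47.9]
4 385 [ 59.9 -11.1 -47.9]
16 345 [ 58.3  -9.9 -45.2]
16 385 [ 58.4  -9.8 -45.1]
21.5 345 [ 57.7  -9.3 -43.9]
21.5 385 [ 57.7  -9.2 -43.8]
old bay centre 22.189341081786196 539.5497422052041
rack x0 [585.3 585. ]
155 [[38.8  8.6 11.6]
 [38.8 60.8 11.4]]
160 [[40.2  8.3  6.6]
 [40.3 58.8  6.4]]
165 [[41.7  8.   1.6]
 [41.7 56.8  1.4]]
```

```bash
sed -i 's/^RO=.*/RO=np.array([577.8,-120.4]);RY=-4.0/' h.py
python3 - <<'E'
from h import *
np.set_printoptions(precision=3,suppress=True)
for p in((-150,105.5,60),(-150,105.5,28.5),(-60,105.5,28.5)): print(rel(rk(*p),86.0))
E
```

```text
(array([ 86.853, -66.956, 106.958]), array([-0.002, -0.001,  0.003]))
(array([ 86.815, -66.891, 138.458]), array([-0.002, -0.001,  0.003]))
(array([ 86.587,  23.109, 138.27 ]), array([-0.002, -0.001,  0.003]))
```

carry_out --deltas "40 -35 40 0 0 0 1; 87 -67 90 0 0 0.003 1; 87 -67 125 0 0 0.003 1; 87 -67 138 0 0 0.003 1; 87 -67 138 0 0 0.003 1; 87 -67 138 0 0 0.003 1"

```text
time_s: 6.25
eef_pos: [0.4388, -0.0066, 0.0314]
eef_rot: [0.002, 0.732, 0.681, 0.001]
wrist_force: [0.2, -0.4, -2.3]
opening: 0.101
grasp_force: 59.1
```

```bash
cat >> h.py <<'E'
def st(yaw=86.0):
    "TCP in rack axes"
    o=sensors.get_obs();T=pose(o);c,s=np.cos(np.radians(RY)),np.sin(np.radians(RY));d=T[:2,3]*1e3-RO
    f=o["wrist_force"];y=np.degrees(np.arctan2(T[1,0],T[0,0]))
    print("t%.1f rack x %.1f y %.1f z %.1f yaw %.2f | F x %.1f y %.1f z %.1f open %.3f"%(o["time_s"],c*d[0]+s*d[1],-s*d[0]+c*d[1],T[2,3]*1e3,y,c*f[0]+s*f[1],-s*f[0]+c*f[1],f[2],o["opening"]),"tilt",T[:2,2]*57.3)
E
python3 -c "
from h import *
st()"
```

```text
t6.2 rack x -146.6 y 103.8 z 31.4 yaw 85.92 | F x 0.3 y -0.4 z -2.3 open 0.101 tilt [ 0.2 -0.1]
```

carry_out --deltas "1.7 20 2 0 0 0 1; 1.7 45 2 0 0 0 1; 1.7 65 2 0 0 0 1; 1.7 85 2 0 0 0 1; 1.7 100 2.5 0 0 0 1; 1.7 105 3 0 0 0 1; 1.7 105 3 0 0 0 1"

```text
time_s: 7.12
eef_pos: [0.5422, -0.012, 0.0275]
eef_rot: [0.001, 0.732, 0.681, 0.0]
wrist_force: [0.5, 0.7, -2.3]
opening: 0.103
grasp_force: 60.1
```

```bash
python3 -c "
from h import *
st()
cv2.imwrite('pics/w4.png',vision.camera('wrist'));np.save('T4.npy',pose())"
```

```text
t7.1 rack x -43.1 y 105.7 z 27.5 yaw 85.91 | F x 0.4 y 0.8 z -2.3 open 0.103 tilt [ 0.1 -0. ]
```

View pics/w4.png

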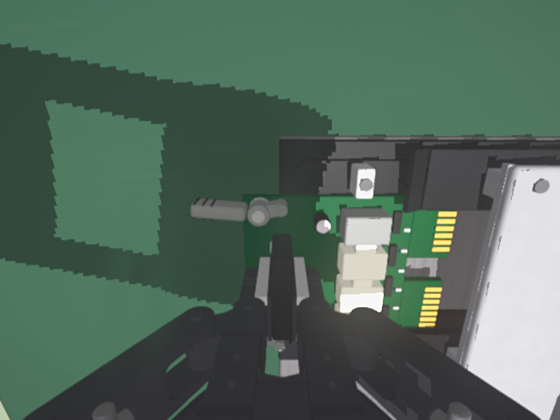

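carry_out --deltas "0 0 1.5 0 0 0 1; 0 0 1.5 0 0 0 0.7; 0 0 1.5 0 0 0 0.7; 0 0 -20 0 0 0 0.7; 0 0 -50 0 0 0 1; 0 -45 -50 0 0 0 1; 0 -45 -20 0 0 0 1; 0 -45 1.5 0 0 0 1; -6 -45 2 0 0 0 1; -12 -45 2 0 0 0 1; -15 -45 2 0 0 0 1; -15 -45 2 0 0 0 1"

```text
time_s: 8.68
eef_pos: [0.4962, -0.0238, 0.0255]
eef_rot: [0.001, 0.732, 0.681, 0.0]
wrist_force: [0.3, 0.3, 0.2]
opening: -0.001
grasp_force: 0.0
```

```bash
python3 -c "
from h import *
st()"
```

```text
t8.7 rack x -88.1 y 90.6 z 25.5 yaw 85.90 | F x 0.3 y 0.3 z 0.2 open -0.001 tilt [ 0.1 -0. ]
```

carry_out --deltas "-4 0 0 0 0 0 1; -7 0 0 0 0 0 1; -9 0 0 0 0 0 1; -10 0 0 0 0 0 1; -10 0 0 0 0 0 1"

```text
time_s: 9.3
eef_pos: [0.4949, -0.0334, 0.0247]
eef_rot: [0.0, 0.732, 0.682, 0.0]
wrist_force: [-0.3, 0.1, 0.6]
opening: 0.002
grasp_force: 0.0
```

carry_out --deltas "-1.5 0 0 0 0 0 1; -3 0 0 0 0 0 1; -4.5 0 0 0 0 0 1; -4.5 0 0 0 0 0 1"

```text
time_s: 9.8
eef_pos: [0.4946, -0.0379, 0.0248]
eef_rot: [0.0, 0.732, 0.682, 0.0]
wrist_force: [-0.3, 0.3, 0.7]
opening: 0.003
grasp_force: 0.0
```

```bash
python3 -c "
from h import *
st()
im=vision.camera('top');cv2.imwrite('pics/t2.png',cv2.resize(im[160:260,230:410],None,fx=4.4,fy=4.4,interpolation=cv2.INTER_CUBIC))"
```

```text
t9.8 rack x -88.7 y 76.5 z 24.8 yaw 85.92 | F x -0.3 y 0.3 z 0.7 open 0.003 tilt [ 0. -0.]
```

carry_out --deltas "-2 0 0 0 0 0 1; -4 0 0 0 0 0 1; -4 0 0 0 0 0 1"

```text
time_s: 10.22
eef_pos: [0.4943, -0.0419, 0.0248]
eef_rot: [0.0, 0.732, 0.681, 0.0]
wrist_force: [-0.0, 0.7, 0.8]
opening: 0.0
grasp_force: 0.3
```

carry_out --deltas "-2 0 0 0 0 0 1; -4 0 0 0 0 0 1; -4 0 0 0 0 0 1"

```text
time_s: 10.6
eef_pos: [0.4941, -0.0435, 0.0247]
eef_rot: [-0.001, 0.732, 0.681, 0.001]
wrist_force: [3.7, 12.7, 1.2]
opening: -0.002
grasp_force: 5.8
```

carry_out --deltas "15 0 -10 0 0 0 1; 15 0 -60 0 0 0 1; -10 20 -110 0 0 0 1; -50 40 -130 0 0 0 1; -50 40 -130 0 0 0 0.7; -50 40 -130 0 0 0 0.7"

```text
time_s: 11.35
eef_pos: [0.5296, -0.098, 0.1544]
eef_rot: [-0.001, 0.732, 0.681, -0.0]
wrist_force: [-0.2, 1.1, -0.4]
opening: 0.299
grasp_force: 0.0
```

```bash
python3 -c "
from h import *
st()
im=vision.camera('wrist');np.save('T5.npy',pose());cv2.imwrite('pics/w5.png',im)"
```

```text
t11.3 rack x -49.6 y 19.0 z 154.4 yaw 85.91 | F x -0.3 y 1.1 z -0.4 open 0.299 tilt [-0.1  0. ]
```

View pics/w5.png

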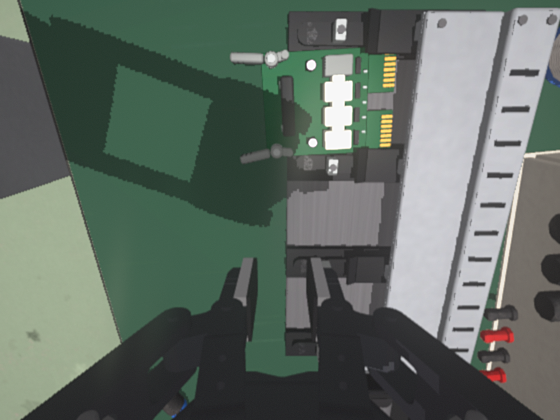

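Both card_2 levers now stand open. The card sits in the left bay with its bar at (288,107) and pivots at (272,59) and (278,151).

```bash
cat >> h.py <<'E'
def torack(p):
    c,s=np.cos(np.radians(RY)),np.sin(np.radians(RY));d=np.atleast_2d(p)[:,:2]-RO
    return np.c_[c*d[:,0]+s*d[:,1],-s*d[:,0]+c*d[:,1]]
E
python3 -c "
from h import *
T=np.load('T5.npy')
print(torack(cast([288,107],51,'wrist',T)),torack(cast([[272,59],[278,151]],35,'wrist',T)),torack(cast([[341,28],[333,167]],24,'wrist',T)))
im=cv2.imread('pics/w5.png');print(im[107,275:300].max(1))
print(rel(rk(-43,105.5,27),86)[0])"
```

```text
[[-46.3 101.2]] [[-58.5 136.1]
 [-54.2  65.8]] [[ -4.9 159.2]
 [ -5.3  50. ]]
[67 67 68 68 70 68 58 50 52 54 55 57 58 59 61 61 63 64 65 72 81 84 84 83
 88]
[ 86.    7.2 126.9]
```

carry_out --deltas "40 3 30 0 0 0 0.7; 85 5 80 0 0 0 0.7; 85 5 110 0 0 0 0.7; 85 5 125.5 0 0 0 0.7; 85 5 125.5 0 0 0 0.7; 85 5 125.5 0 0 0 1; 85 5 125.5 0 0 0 1; 85 5 125.5 0 0 0 1; 85 5 125.5 0 0 0 1"

```text
time_s: 12.52
eef_pos: [0.5424, -0.0143, 0.0305]
eef_rot: [0.001, 0.732, 0.681, 0.001]
wrist_force: [0.4, 2.3, 6.9]
opening: 0.096
grasp_force: 63.5
```

carry_out --deltas "0 5 -0.5 0 0 0 1; 0 10 -0.5 0 0 0 1; 0 15 -0.5 0 0 0 1; 0 20 -0.5 0 0 0 1; 0 25 -0.5 0 0 0 1; 0 29 -0.5 0 0 0 1; 0 29 -0.5 0 0 0 1"

```text
time_s: 13.4
eef_pos: [0.5697, -0.0161, 0.0305]
eef_rot: [-0.001, 0.732, 0.682, -0.001]
wrist_force: [-4.5, 2.1, 8.8]
opening: 0.104
grasp_force: 63.8
```

```bash
python3 -c "
from h import *
st()"
```

```text
t13.4 rack x -15.3 y 103.5 z 30.5 yaw 85.92 | F x -4.7 y 1.8 z 8.8 open 0.104 tilt [-0.1  0. ]
```

```bash
python3 -c "
from h import *
im=vision.camera('wrist');s=vision.camera('scene')
a=cv2.resize(s[130:250,220:360],(560,480),interpolation=cv2.INTER_CUBIC)
cv2.imwrite('pics/w6.png',np.hstack([cv2.resize(im[100:420,150:],(410,320)),cv2.resize(a,(390,320))]))"
```

```text
(no output)
```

View pics/w6.png

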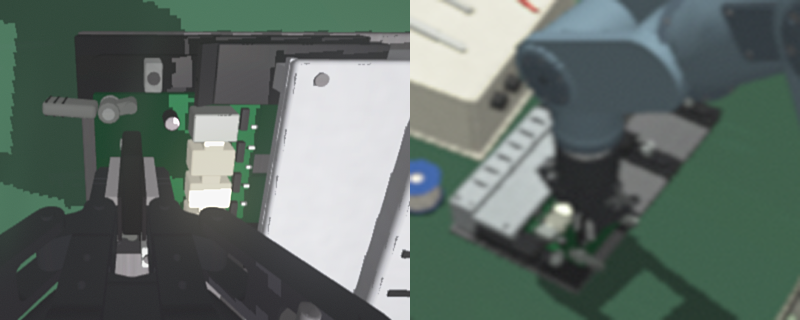

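carry_out --deltas "0 0 -2 0 0 0 1; 0 0 -2 0 0 0 1; 0 3 -2 0 0 0 1; 0 3 -2 0 0 0 1"

```text
time_s: 14.0
eef_pos: [0.5734, -0.0163, 0.0315]
eef_rot: [-0.0, 0.732, 0.682, -0.0]
wrist_force: [-0.3, 1.0, -2.9]
opening: 0.108
grasp_force: 36.5
```

```bash
python3 -c "
from h import *
st()"
```

```text
t14.0 rack x -11.7 y 103.6 z 31.5 yaw 85.93 | F x -0.4 y 1.0 z -2.9 open 0.108 tilt [-0.  0.]
```

carry_out --deltas "0 0 0 0 0 0 1; 0 2 0 0 0 0 1; 0 4 0 0 0 0 1; 0 6 0 0 0 0 1; 0 8 0 0 0 0 1; 0 8 0 0 0 0 1"

```text
time_s: 14.75
eef_pos: [0.5804, -0.0168, 0.0314]
eef_rot: [-0.001, 0.732, 0.682, -0.001]
wrist_force: [-4.6, 0.8, -1.0]
opening: 0.102
grasp_force: 64.0
```

```bash
python3 -c "
from h import *
st()"
```

```text
t14.8 rack x -4.6 y 103.6 z 31.4 yaw 85.94 | F x -4.7 y 0.5 z -1.0 open 0.102 tilt [-0.1  0. ]
```

carry_out --deltas "0 1.5 0 0 0 0 1; 0 3 0 0 0 0 1; 0 3 0 0 0 0 1"

```text
time_s: 15.12
eef_pos: [0.5808, -0.0165, 0.0308]
eef_rot: [-0.003, 0.732, 0.682, -0.002]
wrist_force: [-13.5, 1.8, 4.2]
opening: 0.101
grasp_force: 64.9
```

```bash
python3 -c "
from h import *
st()"
```

```text
t15.1 rack x -4.3 y 103.9 z 30.8 yaw 85.94 | F x -13.6 y 0.8 z 4.2 open 0.101 tilt [-0.4  0.1]
```

carry_out --deltas "0 -5 0 0 0 0 1; 0 -25 -1 0 0 0 1; 0 -50 -1 0 0 0 1; 0 -75 -1 0 0 0 1; 0 -100 -1 0 0 0 1; 0 -125 -1 0 0 0 1; 0 -149 -1 0 0 0 1; -52 -149 -1 0 0 0 1; -104 -149 -1 0 0 0 1; -104 -149 -1 0 0 0 1; -104 -149 -1 0 0 0 1"

```text
time_s: 16.5
eef_pos: [0.4286, -0.1105, 0.033]
eef_rot: [0.0, 0.732, 0.681, 0.0]
wrist_force: [0.7, -0.1, -2.1]
opening: 0.098
grasp_force: 63.8
```

```bash
python3 -c "
from h import *
st();T=pose()
im=vision.camera('wrist');np.save('T7.npy',T);cv2.imwrite('pics/w7.png',im)
for x in(300,400):
    v=im[150:215,x-3:x+4,1].astype(int).mean(1)-im[150:215,x-3:x+4,2].mean(1); print(x,v[30:60].astype(int))
"
```

```text
t16.5 rack x -149.6 y -0.6 z 33.0 yaw 85.86 | F x 0.7 y -0.0 z -2.1 open 0.098 tilt [ 0.1 -0. ]
300 [22 23 22 23 23 22 22 22 23 22 22 24 25 29 33 34 34 33 33 33 34 34 33 33
 33 34 34 33 33 33]
400 [22 22 23 22 22 22 23 22 22 22 22 23 27 42 62 69 71 70 70 70 70 70 70 69
 69 69 67 61 49 42]
```

carry_out --deltas "0 25 0 0 0 0 1; 0 50 0 0 0 0 1; 0 75 0.5 0 0 0 1; 0 95 1 0 0 0 1; 0 115 1.5 0 0 0 1; 0 130 1.5 0 0 0 1; 0 138 1.5 0 0 0 1; 0 138 1.5 0 0 0 1"

```text
time_s: 17.55
eef_pos: [0.5661, -0.1191, 0.0311]
eef_rot: [-0.0, 0.731, 0.682, -0.0]
wrist_force: [-0.9, -0.3, -1.4]
opening: 0.104
grasp_force: 63.8
```

carry_out --deltas "0 2 0 0 0 0 1; 0 4 0 0 0 0 1; 0 6 0 0 0 0 1; 0 8 0 0 0 0 1; 0 9 0 0 0 0 1; 0 9 0 0 0 0 1"

```text
time_s: 18.3
eef_pos: [0.5731, -0.1205, 0.0308]
eef_rot: [-0.002, 0.732, 0.682, -0.001]
wrist_force: [-6.6, 0.3, 1.7]
opening: 0.101
grasp_force: 64.3
```

```bash
python3 -c "
from h import *
st()"
```

```text
t18.3 rack x -4.6 y -0.4 z 30.8 yaw 85.94 | F x -6.6 y -0.1 z 1.7 open 0.101 tilt [-0.2  0. ]
```

carry_out --deltas "0 1.5 0 0 0 0 1; 0 3 0 0 0 0 1; 0 3 0 0 0 0 1"

```text
time_s: 18.68
eef_pos: [0.5732, -0.1205, 0.0305]
eef_rot: [-0.004, 0.731, 0.682, -0.003]
wrist_force: [-18.7, -0.3, 10.1]
opening: 0.101
grasp_force: 65.6
```

```bash
python3 -c "
from h import *
st()"
```

```text
t18.7 rack x -4.5 y -0.4 z 30.5 yaw 85.97 | F x -18.6 y -1.6 z 10.1 open 0.101 tilt [-0.6  0.1]
```

carry_out --deltas "0 -5 0 0 0 0 1; 0 -25 -1 0 0 0 1; 0 -50 -1 0 0 0 1; 0 -75 -1 0 0 0 1; 0 -100 -1 0 0 0 1; 0 -125 -1 0 0 0 1; 0 -149 -1 0 0 0 1; -52 -149 -1 0 0 0 1; -104 -149 -1 0 0 0 1; -104 -149 -1 0 0 0 1; -104 -149 -1 0 0 0 1"

```text
time_s: 20.05
eef_pos: [0.4217, -0.214, 0.0322]
eef_rot: [-0.0, 0.732, 0.681, 0.0]
wrist_force: [-1.5, 0.6, -1.9]
opening: 0.101
grasp_force: 63.8
```

```bash
python3 -c "
from h import *
st()"
```

```text
t20.1 rack x -149.2 y -104.3 z 32.2 yaw 85.87 | F x -1.5 y 0.5 z -1.9 open 0.101 tilt [-0.  0.]
```

carry_out --deltas "0 25 0 0 0 0 1; 0 50 0 0 0 0 1; 0 75 0 0 0 0 1; 0 95 0 0 0 0 1; 0 115 0.5 0 0 0 1; 0 130 1 0 0 0 1; 0 138 1 0 0 0 1; 0 138 1 0 0 0 1"

```text
time_s: 21.05
eef_pos: [0.5597, -0.2228, 0.031]
eef_rot: [-0.0, 0.731, 0.682, -0.0]
wrist_force: [-0.3, 0.2, -2.2]
opening: 0.099
grasp_force: 63.8
```

carry_out --deltas "0 2 0 0 0 0 1; 0 4 0 0 0 0 1; 0 6 0 0 0 0 1; 0 9 0 0 0 0 1; 0 12 0 0 0 0 1; 0 14 0 0 0 0 1; 0 14 0 0 0 0 1"

```text
time_s: 21.92
eef_pos: [0.5738, -0.2248, 0.0313]
eef_rot: [0.0, 0.732, 0.682, 0.0]
wrist_force: [0.9, 0.9, -2.2]
opening: 0.101
grasp_force: 63.8
```

```bash
python3 -c "
from h import *
st()"
```

```text
t21.9 rack x 3.3 y -104.5 z 31.3 yaw 85.94 | F x 0.8 y 1.0 z -2.2 open 0.101 tilt [ 0. -0.]
```

carry_out --deltas "0 2 0.5 0 0 0 1; 0 4 0.5 0 0 0 1; 0 6 0.5 0 0 0 1; 0 7 0.5 0 0 0 1; 0 7 0.5 0 0 0 1"

```text
time_s: 22.55
eef_pos: [0.5779, -0.225, 0.0305]
eef_rot: [-0.003, 0.732, 0.682, -0.002]
wrist_force: [-11.6, 2.2, 6.5]
opening: 0.101
grasp_force: 65.0
```

```bash
python3 -c "
from h import *
st()"
```

```text
t22.6 rack x 7.4 y -104.3 z 30.5 yaw 85.94 | F x -11.8 y 1.4 z 6.5 open 0.101 tilt [-0.3  0.1]
```

carry_out --deltas "0 0 0 0 0 0 0.7; 0 0 0 0 0 0 0.7; 0 0 -30 0 0 0 0.7; 0 0 -60 0 0 0 1; 30 -20 -60 0 0 0 1; 65 -40 -60 0 0 0 1; 65 -40 -60 0 0 0 1; 65 -40 -30 0 0 0 1; 65 -40 0 0 0 0 1; 65 -40 2 0 0 0 1; 65 -40 2 0 0 0 1"

```text
time_s: 23.92
eef_pos: [0.5461, -0.1585, 0.0296]
eef_rot: [0.001, 0.732, 0.681, 0.0]
wrist_force: [0.0, 0.5, 0.2]
opening: -0.003
grasp_force: 0.0
```

```bash
python3 -c "
from h import *
st()"
```

```text
t23.9 rack x -29.0 y -40.2 z 29.6 yaw 85.92 | F x -0.0 y 0.5 z 0.2 open -0.003 tilt [ 0.1 -0. ]
```

carry_out --deltas "-10 -1 2 0 0 0 1; -15 -1 2 0 0 0 1; -20 -1 2 0 0 0 1; -25 -2 2 0 0 0 1; -30 -2 2 0 0 0 1; -30 -2 2 0 0 0 1"

```text
time_s: 24.68
eef_pos: [0.541, -0.1879, 0.0267]
eef_rot: [0.0, 0.732, 0.681, -0.0]
wrist_force: [0.1, 0.1, 0.7]
opening: 0.002
grasp_force: 0.0
```

```bash
python3 -c "
from h import *
st()"
```

```text
t24.7 rack x -32.0 y -69.9 z 26.7 yaw 85.91 | F x 0.1 y 0.1 z 0.7 open 0.002 tilt [-0. -0.]
```

carry_out --deltas "-5 0 0 0 0 0 1; -10 0 0 0 0 0 1; -14 1 0 0 0 0 1; -17 3 0 0 0 0 1; -20 6 0 0 0 0 1; -20 6 0 0 0 0 1"

```text
time_s: 25.42
eef_pos: [0.5448, -0.2068, 0.0262]
eef_rot: [-0.002, 0.732, 0.682, -0.0]
wrist_force: [-1.8, 4.3, 1.9]
opening: -0.003
grasp_force: 2.3
```

```bash
python3 -c "
from h import *
st()"
```

```text
t25.4 rack x -26.9 y -88.5 z 26.2 yaw 85.94 | F x -2.1 y 4.2 z 1.9 open -0.003 tilt [-0.1  0.1]
```

carry_out --deltas "-2 2 0 0 0 0 1; -4 4 0 0 0 0 1; -4 6 0 0 0 0 1; -4 8 0 0 0 0 1; -4 8 0 0 0 0 1"

```text
time_s: 26.05
eef_pos: [0.5521, -0.2118, 0.0262]
eef_rot: [-0.002, 0.732, 0.682, -0.001]
wrist_force: [-4.3, 2.7, 2.0]
opening: -0.002
grasp_force: 2.4
```

```bash
python3 -c "
from h import *
st()"
```

```text
t26.1 rack x -19.2 y -92.9 z 26.2 yaw 85.95 | F x -4.5 y 2.4 z 2.0 open -0.002 tilt [-0.2  0.1]
```

carry_out --deltas "1 -5 0 0 0 0 1; 1 -5 -30 0 0 0 1; 0 -11 -60 0 0 0 1; -40 -13 -60 0 0 0 1; -69 -13 -60 0 0 0 1; -69 -13 -60 0 0 0 1; -69 -13 -30 0 0 0 1; -69 -13 0 0 0 0 1; -69 -13 0 0 0 0 1"

```text
time_s: 27.18
eef_pos: [0.5337, -0.2783, 0.0243]
eef_rot: [-0.003, 0.732, 0.682, -0.0]
wrist_force: [-0.4, 0.2, 0.4]
opening: 0.0
grasp_force: 0.0
```

```bash
python3 -c "
from h import *
st()"
```

```text
t27.2 rack x -33.0 y -160.6 z 24.3 yaw 85.95 | F x -0.4 y 0.2 z 0.4 open 0.000 tilt [-0.2  0.2]
```

carry_out --deltas "6 0 -2 0 0 0 1; 12 0 -2 0 0 0 1; 18 0 -2 0 0 0 1; 24 0 -2 0 0 0 1; 30 0 -2 0 0 0 1; 34 1 -2 0 0 0 1; 38 3 -2 0 0 0 1; 41 6 -2 0 0 0 1; 43 9 -2 0 0 0 1; 45 12 -2 0 0 0 1; 45 14 -2 0 0 0 1; 45 14 -2 0 0 0 1"

```text
time_s: 28.68
eef_pos: [0.5526, -0.2363, 0.0287]
eef_rot: [-0.0, 0.732, 0.682, 0.0]
wrist_force: [-0.5, 0.4, 0.0]
opening: -0.001
grasp_force: 0.3
```

```bash
python3 -c "
from h import *
st()"
```

```text
t28.7 rack x -17.0 y -117.3 z 28.7 yaw 85.94 | F x -0.5 y 0.4 z 0.0 open -0.001 tilt [-0.  0.]
```

carry_out --deltas "0 -15 0 0 0 0 1; 7 -25 1 0 0 0 1; 13.3 -25 2 0 0 0 1; 13.3 -15 2 0 0 0 1; 13.3 -8 2 0 0 0 1; 13.3 -3 2 0 0 0 1; 13.3 0 2 0 0 0 1; 13.3 3 2 0 0 0 1; 13.3 3 2 0 0 0 1"

```text
time_s: 29.8
eef_pos: [0.5539, -0.223, 0.0263]
eef_rot: [-0.003, 0.732, 0.682, -0.002]
wrist_force: [-12.6, 0.8, 9.9]
opening: -0.0
grasp_force: 8.8
```

```bash
python3 -c "
from h import *
st()"
```

```text
t29.8 rack x -16.7 y -104.0 z 26.3 yaw 85.97 | F x -12.6 y -0.0 z 9.9 open -0.000 tilt [-0.4  0.1]
```

carry_out --deltas "0 2 0 0 0 0 1; 0 4 0 0 0 0 1; 0 6 0 0 0 0 1; 0 6 0 0 0 0 1"

```text
time_s: 30.3
eef_pos: [0.556, -0.223, 0.0258]
eef_rot: [-0.006, 0.731, 0.682, -0.004]
wrist_force: [-27.0, 0.4, 18.0]
opening: -0.0
grasp_force: 18.9
```

```bash
python3 -c "
from h import *
st()"
```

```text
t30.3 rack x -14.6 y -103.8 z 25.8 yaw 86.00 | F x -27.0 y -1.5 z 18.0 open -0.000 tilt [-0.9  0.2]
```

carry_out --deltas "0 -15 0 0 0 0 1; 0 -20 -40 0 0 0 1; -30 10 -90 0 0 0 1; -55 30 -110 0 0 0 1; -55 30 -110 0 0 0 1; -55 30 -110 0 0 0 1"

```text
time_s: 31.05
eef_pos: [0.5878, -0.2799, 0.1355]
eef_rot: [-0.001, 0.732, 0.682, -0.0]
wrist_force: [-0.4, -0.2, -1.2]
opening: -0.001
grasp_force: 0.0
```

```bash
python3 -c "
from h import *
st();np.save('T8.npy',pose())
im=vision.camera('wrist');cv2.imwrite('pics/w8.png',cv2.resize(im[40:260,180:460],None,fx=2.7,fy=2.7,interpolation=cv2.INTER_CUBIC))"
```

```text
t31.1 rack x 21.1 y -158.4 z 135.5 yaw 85.93 | F x -0.4 y -0.2 z -1.2 open -0.001 tilt [-0.1  0.1]
```

View pics/w8.png

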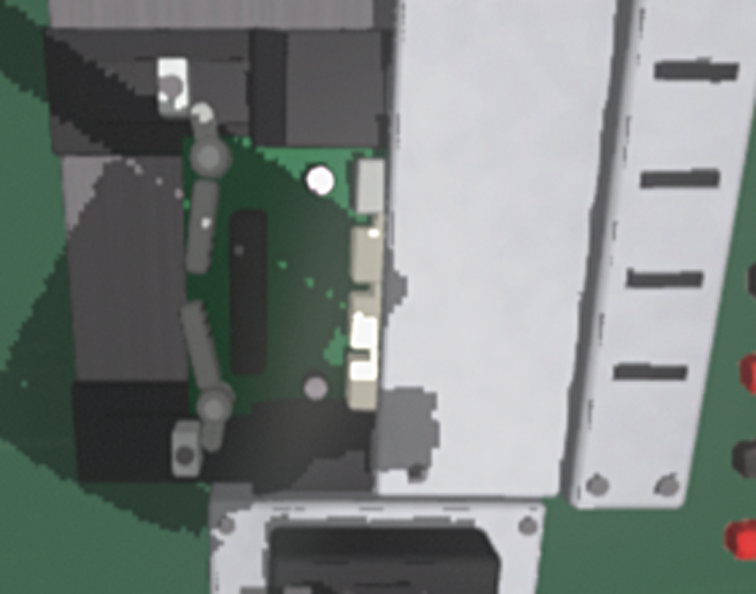

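Both handles of card_2 are folded in: left from (209,157) to (195,270), right from (213,403) to (190,305). I'll compute the angles.

```bash
python3 -c "
from h import *
T=np.load('T8.npy')
p=np.array([[209,157],[195,270],[213,403],[190,305],[232,292],[266,292]])/2.7+[180,40]
r=torack(cast(p[:4],35,'wrist',T));print(r)
a=lambda d:np.degrees(np.arctan2(d[1],d[0]))
print('left',(a(r[1]-r[0])%360-170)/57.3,'right',(-a(r[3]-r[2])%360-170)/57.3)
print(torack(cast(p[4:],51,'wrist',T)))
print(rel(rk(-50,-104,100),86)[0])
"
```

```text
[[   2.1  -70.4]
 [  -2.7 -100.9]
 [   1.4 -140.4]
 [  -4.5 -110.9]]
left 1.5880092066691898 right 1.545967147590668
[[   8.6 -105. ]
 [  17.8 -105. ]]
[ 53.8 -70.6  35.3]
```

```bash
python3 -c "
from h import *
np.set_printoptions(precision=3,suppress=True)
print(rel([580,0,190],98),rel([639,310,160],110))
"
```

```text
(array([278.318, -27.287, -54.4  ]), array([-0.003, -0.002, -0.21 ])) (array([591.652,   9.732, -23.873]), array([-0.002, -0.003, -0.42 ]))
```

carry_out --deltas "20 -5 -30 0 0 -0.02 1; 75 -10 -50 0 0 -0.06 1; 130 -18 -54 0 0 -0.1 1; 185 -22 -54 0 0 -0.14 1; 240 -27 -54 0 0 -0.18 1; 295 -27 -54 0 0 -0.22 0.7; 350 -22 -50 0 0 -0.26 0.7; 405 -15 -45 0 0 -0.3 0.7; 460 -8 -38 0 0 -0.34 0.7; 515 0 -30 0 0 -0.38 0.7; 565 7 -24 0 0 -0.42 0.7; 591 10 -24 0 0 -0.42 0.7"

```text
time_s: 32.6
eef_pos: [0.638, 0.311, 0.1578]
eef_rot: [-0.002, 0.572, 0.82, -0.002]
wrist_force: [-0.3, -0.4, -0.6]
opening: 0.301
grasp_force: 0.0
```

carry_out --deltas "0 0 0 0 0 0 0.7; 0 0 0 0 0 0 0.7"

```text
time_s: 32.85
eef_pos: [0.6393, 0.3075, 0.1596]
eef_rot: [-0.001, 0.573, 0.819, -0.001]
wrist_force: [-0.8, -0.1, -0.9]
opening: 0.298
grasp_force: 0.0
```

```bash
python3 -c "
from h import *
T=pose();np.save('T9.npy',T);print(T[:3,3]*1e3,sensors.get_obs()['opening'])
im=vision.camera('wrist');cv2.imwrite('pics/w9.png',im)"
```

```text
[639.3 307.5 159.6] 0.2980569740930893
```

View pics/w9.png

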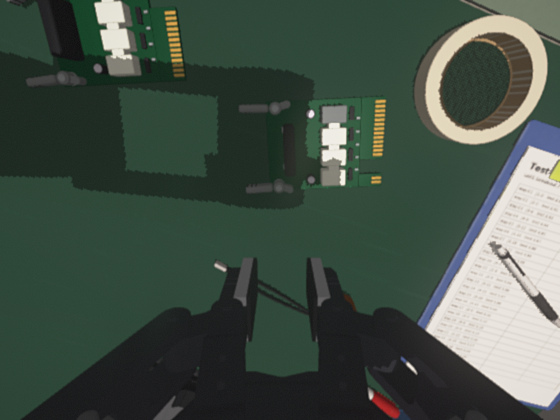

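```bash
python3 -c "
from h import *
np.set_printoptions(precision=3,suppress=True)
T=np.load('T9.npy');im=cv2.imread('pics/w9.png')
P=cast([[276,107],[279,187]],19,'wrist',T);d=(P[0]-P[1])[:2];y=np.arctan2(-d[0],d[1]);c=P.mean(0)[:2]+11*np.array([np.cos(y),np.sin(y)]);print(P,np.hypot(*d),np.degrees(y),c)
Q=cast([[241,108],[248,189]],19,'wrist',T)
for a,b in zip(P,Q): print('lev',np.degrees(np.arctan2(*(b-a)[1::-1])-y)%360)
print(cast([288,149],35,'wrist',T),cast([[311,112],[310,180]],6,'wrist',T),im[149,275:305].max(1))
print(rel([*c,8],90+np.degrees(y)))
"
```

```text
[[605.649 382.117  19.   ]
 [632.604 315.227  19.   ]] 72.11695598954968 21.948265032945194 [629.329 352.784]
lev 179.62372742271705
lev 181.91207425045383
[[627.127 353.639  35.   ]] [[637.109 388.808   6.   ]
 [659.937 329.118   6.   ]] [47 47 47 47 48 48 48 49 44 36 38 39 40 42 42 44 43 44 47 46 52 56 57 58
 57 59 59 58 58 59]
(array([ 46.539,   6.108, 151.987]), array([-0.002,  0.   , -0.035]))
```

carry_out --deltas "46 6 50 0 0 -0.03 0.7; 46 6 105 0 0 -0.03 0.7; 46 6 130 0 0 -0.03 0.7; 46 6 149 0 0 -0.03 0.7; 46 6 149 0 0 -0.03 0.7; 46 6 149 0 0 -0.03 1; 46 6 149 0 0 -0.03 1; 46 6 149 0 0 -0.03 1; 46 6 149 0 0 -0.03 1; 46 6 149 0 0 -0.03 1"

```text
time_s: 34.15
eef_pos: [0.6321, 0.3535, 0.0141]
eef_rot: [0.001, 0.561, 0.828, 0.001]
wrist_force: [0.0, -1.2, 7.8]
opening: 0.102
grasp_force: 62.8
```

carry_out --deltas "0 0 -10 0 0 0 1; 0 0 -40 0 0 0 1; 0 0 -80 0 0 0 1; 0 0 -80 0 0 0 1"

```text
time_s: 34.65
eef_pos: [0.6328, 0.3546, 0.0964]
eef_rot: [0.002, 0.561, 0.828, 0.003]
wrist_force: [0.6, 0.5, -2.0]
opening: 0.103
grasp_force: 61.5
```

```bash
python3 -c "
from h import *
np.set_printoptions(precision=3,suppress=True)
st()
print(rel([510,200,100],100),rel(rk(-150,103.7,60),86),rel(rk(-150,103.7,30),86))"
```

```text
t34.6 rack x 21.8 y 477.7 z 96.4 yaw 111.73 | F x 0.6 y 0.5 z -2.0 open 0.103 tilt [0.405 0.164]
(array([ -98.131, -171.313,   -4.861]), array([ 0.008, -0.001,  0.205])) (array([-262.321, -317.371,   34.02 ]), array([ 0.007, -0.002,  0.449])) (array([-262.322, -317.6  ,   64.02 ]), array([ 0.007, -0.002,  0.449]))
```

carry_out --deltas "-25 -45 -3 0 0 0.06 1; -50 -90 -5 0 0 0.11 1; -75 -130 -5 0 0 0.16 1; -98 -171 0 0 0 0.21 1; -140 -210 5 0 0 0.27 1; -180 -245 15 0 0 0.33 1; -225 -282 25 0 0 0.39 1; -262 -317 34 0 0 0.449 1; -262 -317 50 0 0 0.449 1; -262 -317 62 0 0 0.449 1; -262 -317 62 0 0 0.449 1; -262 -317 62 0 0 0.449 1"

```text
time_s: 36.15
eef_pos: [0.433, -0.0067, 0.0298]
eef_rot: [-0.0, 0.731, 0.682, -0.0]
wrist_force: [0.4, 0.6, -2.4]
opening: 0.099
grasp_force: 61.4
```

```bash
cat >> h.py <<'E'
def edge():
    "held card's left edge, tool x (mm), card top 9 mm below TCP"
    T=pose();im=vision.camera("wrist");d=im[:,:,1].astype(int)-im[:,:,2];L=[]
    for x in(380,400): v=d[150:215,x-3:x+4].mean(1);L.append((x,150.5+np.argmax(np.diff(v))))
    p=cast(L,T[2,3]*1e3-9,"wrist",T);q=(np.c_[p/1e3,[1,1]]@np.linalg.inv(T).T)[:,:3]*1e3;print(L,q[:,0])
E
python3 -c "
from h import *
st();edge()"
```

```text
t36.1 rack x -152.4 y 103.3 z 29.8 yaw 86.07 | F x 0.3 y 0.7 z -2.4 open 0.099 tilt [-0.  0.]
[(380, np.float64(191.5)), (400, np.float64(191.5))] [41.6 41.6]
```

carry_out --deltas "0 20 -2 0 0 0 1; 0 45 -2 0 0 0 1; 0 70 -2 0 0 0 1; 0 95 -2 0 0 0 1; 0 115 -2 0 0 0 1; 0 130 -1.5 0 0 0 1; 0 138 -1.5 0 0 0 1; 0 141 -1.5 0 0 0 1; 0 141 -1.5 0 0 0 1"

```text
time_s: 37.33
eef_pos: [0.5732, -0.017, 0.0312]
eef_rot: [-0.0, 0.731, 0.682, -0.0]
wrist_force: [0.5, -0.5, -3.8]
opening: 0.1
grasp_force: 61.5
```

```bash
python3 -c "
from h import *
st()"
```

```text
t37.3 rack x -11.8 y 102.8 z 31.2 yaw 86.00 | F x 0.6 y -0.4 z -3.8 open 0.100 tilt [-0.  0.]
```

carry_out --deltas "0 2 0 0 0 0 1; 0 4 0 0 0 0 1; 0 6 0 0 0 0 1; 0 8 0 0 0 0 1; 0 10 0 0 0 0 1; 0 10 0 0 0 0 1"

```text
time_s: 38.08
eef_pos: [0.5837, -0.018, 0.0313]
eef_rot: [0.0, 0.731, 0.682, 0.0]
wrist_force: [0.0, -0.7, -3.2]
opening: 0.101
grasp_force: 61.5
```

```bash
python3 -c "
from h import *
st()"
```

```text
t38.1 rack x -1.3 y 102.6 z 31.3 yaw 85.99 | F x 0.1 y -0.7 z -3.2 open 0.101 tilt [ 0. -0.]
```

Past the pin position, so it fits the left bay. On to the socket.

carry_out --deltas "0 3 0 0 0 0 1; 0 6 0.5 0 0 0 1; 0 8 0.5 0 0 0 1; 0 10 0.5 0 0 0 1; 0 11.5 0.5 0 0 0 1; 0 11.5 0.5 0 0 0 1"

```text
time_s: 38.83
eef_pos: [0.5934, -0.0184, 0.0302]
eef_rot: [-0.001, 0.731, 0.682, -0.001]
wrist_force: [-5.6, 0.1, -0.3]
opening: 0.099
grasp_force: 61.9
```

```bash
python3 -c "
from h import *
st()"
```

```text
t38.8 rack x 8.4 y 102.8 z 30.2 yaw 85.99 | F x -5.6 y -0.3 z -0.3 open 0.099 tilt [-0.2  0. ]
```

carry_out --deltas "0 0 0 0 0 0 0.7; 0 0 0 0 0 0 0.7; 0 0 -30 0 0 0 0.7; 0 0 -60 0 0 0 1; 30 -20 -60 0 0 0 1; 65 -40 -60 0 0 0 1; 65 -40 -60 0 0 0 1; 65 -40 -30 0 0 0 1; 65 -40 0 0 0 0 1; 65 -40 3 0 0 0 1; 65 -40 3 0 0 0 1"

```text
time_s: 40.2
eef_pos: [0.5604, 0.0484, 0.0284]
eef_rot: [0.0, 0.732, 0.682, 0.0]
wrist_force: [0.2, 0.3, 0.8]
opening: 0.003
grasp_force: 0.0
```

```bash
python3 -c "
from h import *
st()"
```

```text
t40.2 rack x -29.1 y 167.2 z 28.4 yaw 85.97 | F x 0.2 y 0.3 z 0.8 open 0.003 tilt [ 0.1 -0. ]
```

carry_out --deltas "-10 -1 0 0 0 0 1; -20 -2 0 0 0 0 1; -25 -3 0 0 0 0 1; -30 -3 0 0 0 0 1; -35 -3 0 0 0 0 1; -40 -3 0 0 0 0 1; -44 -2 0 0 0 0 1; -47 0 0 0 0 0 1; -49 3 0 0 0 0 1; -51 6 0 0 0 0 1; -53 9 0 0 0 0 1; -53 10 0 0 0 0 1"

```text
time_s: 41.7
eef_pos: [0.5654, -0.0041, 0.0282]
eef_rot: [-0.001, 0.731, 0.682, -0.0]
wrist_force: [-5.3, 3.5, 9.8]
opening: -0.003
grasp_force: 6.7
```

```bash
python3 -c "
from h import *
st()"
```

```text
t41.7 rack x -20.5 y 115.1 z 28.2 yaw 86.01 | F x -5.5 y 3.1 z 9.8 open -0.003 tilt [-0.1  0.1]
```

Same behaviour as before. Now the right lever, then the centre push.

carry_out --deltas "1 -5 0 0 0 0 1; 1 -5 -30 0 0 0 1; 0 -11 -60 0 0 0 1; -40 -13 -60 0 0 0 1; -70 -13 -60 0 0 0 1; -70 -13 -60 0 0 0 1; -70 -13 -30 0 0 0 1; -70 -13 0 0 0 0 1; -70 -13 1 0 0 0 1"

```text
time_s: 42.82
eef_pos: [0.5456, -0.0721, 0.0243]
eef_rot: [-0.003, 0.731, 0.682, -0.001]
wrist_force: [0.8, -0.9, 0.5]
opening: -0.003
grasp_force: 0.0
```

```bash
python3 -c "
from h import *
st()"
```

```text
t42.8 rack x -35.5 y 45.9 z 24.3 yaw 86.02 | F x 0.9 y -0.8 z 0.5 open -0.003 tilt [-0.3  0.1]
```

carry_out --deltas "6 0 0 0 0 0 1; 12 0 0 0 0 0 1; 18 0 0 0 0 0 1; 24 0 0 0 0 0 1; 30 0 0 0 0 0 1; 34 1 0 0 0 0 1; 38 3 0 0 0 0 1; 41 6 0 0 0 0 1; 43 9 0 0 0 0 1; 45 12 0 0 0 0 1; 45 14 0 0 0 0 1; 45 14 0 0 0 0 1"

```text
time_s: 44.32
eef_pos: [0.5647, -0.0298, 0.0266]
eef_rot: [-0.0, 0.731, 0.682, -0.0]
wrist_force: [-3.7, -3.4, 1.2]
opening: 0.003
grasp_force: 2.2
```

```bash
python3 -c "
from h import *
st()"
```

```text
t44.3 rack x -19.4 y 89.4 z 26.6 yaw 85.99 | F x -3.5 y -3.6 z 1.2 open 0.003 tilt [-0.1 -0. ]
```

carry_out --deltas "0 -15 0 0 0 0 1; 7 -25 0 0 0 0 1; 13.9 -25 0 0 0 0 1; 13.9 -13 0 0 0 0 1; 13.9 -6 0 0 0 0 1; 13.9 -1 0 0 0 0 1; 13.9 2 0 0 0 0 1; 13.9 5 0 0 0 0 1; 13.9 8 0 0 0 0 1; 13.9 10 0 0 0 0 1; 13.9 10 0 0 0 0 1"

```text
time_s: 45.7
eef_pos: [0.5706, -0.017, 0.0257]
eef_rot: [-0.005, 0.731, 0.682, -0.005]
wrist_force: [-21.6, -3.9, 15.9]
opening: -0.003
grasp_force: 14.8
```

```bash
python3 -c "
from h import *
st()"
```

```text
t45.7 rack x -14.4 y 102.7 z 25.7 yaw 86.01 | F x -21.3 y -5.4 z 15.9 open -0.003 tilt [-0.8  0. ]
```

carry_out --deltas "0 1.5 0 0 0 0 1; 0 2.5 0 0 0 0 1; 0 2.5 0 0 0 0 1; 0 -18 0 0 0 0 1; 0 -20 -40 0 0 0 1; -30 10 -90 0 0 0 1; -55 30 -110 0 0 0 1; -55 30 -110 0 0 0 1; -55 30 -110 0 0 0 1"

```text
time_s: 46.82
eef_pos: [0.6013, -0.073, 0.1356]
eef_rot: [-0.001, 0.732, 0.682, -0.0]
wrist_force: [0.1, -0.2, -0.6]
opening: 0.002
grasp_force: 0.0
```

```bash
python3 -c "
from h import *
np.set_printoptions(precision=3,suppress=True)
st();np.save('T10.npy',pose());cv2.imwrite('pics/w10.png',vision.camera('wrist'))
y=113;t=np.array([-np.sin(np.radians(y-90)),np.cos(np.radians(y-90))])
print(rel([470,200,190],105),rel([*(np.array([428,373])-37*t),160],y))"
```

```text
t46.8 rack x 20.1 y 48.9 z 135.6 yaw 85.97 | F x 0.1 y -0.2 z -0.6 open 0.002 tilt [-0.111  0.063]
(array([ 262.805, -149.69 ,  -54.129]), array([-0.003, -0.002, -0.332])) (array([ 399.451, -186.775,  -23.868]), array([-0.003, -0.002, -0.471]))
```

carry_out --deltas "30 -20 -30 0 0 -0.05 1; 80 -45 -50 0 0 -0.1 1; 125 -72 -54 0 0 -0.16 1; 170 -97 -54 0 0 -0.22 1; 217 -123 -54 0 0 -0.28 0.7; 262 -150 -54 0 0 -0.33 0.7; 310 -165 -45 0 0 -0.38 0.7; 355 -177 -35 0 0 -0.43 0.7; 399 -187 -24 0 0 -0.471 0.7; 399 -187 -24 0 0 -0.471 0.7; 399 -187 -24 0 0 -0.471 0.7"

```text
time_s: 48.25
eef_pos: [0.4422, 0.3375, 0.1597]
eef_rot: [-0.001, 0.552, 0.834, -0.001]
wrist_force: [0.1, -0.4, -0.5]
opening: 0.299
grasp_force: 0.0
```

```bash
python3 -c "
from h import *
st();np.save('T11.npy',pose());im=vision.camera('wrist');cv2.imwrite('pics/w11.png',im)
a=cv2.imread('pics/w10.png')[40:240,180:360]
cv2.imwrite('pics/m.png',np.hstack([cv2.resize(a,(360,400)),cv2.resize(im[20:240,160:400],(436,400),interpolation=cv2.INTER_CUBIC)]))"
```

```text
t48.2 rack x -167.2 y 447.3 z 159.7 yaw 113.04 | F x 0.2 y -0.4 z -0.5 open 0.299 tilt [-0.1 -0.1]
```

View pics/m.png

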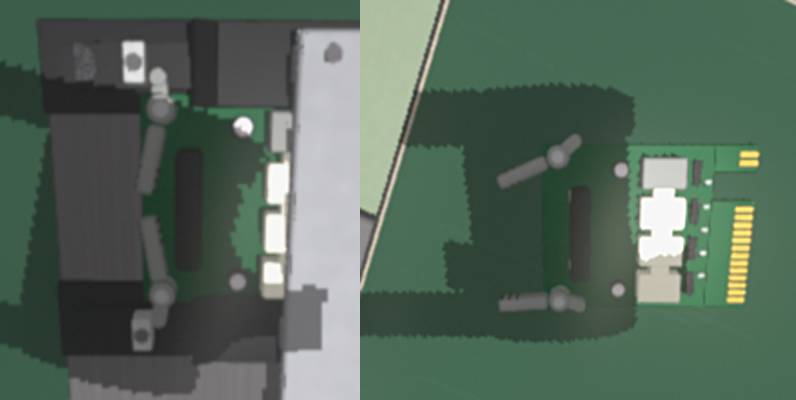

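Left panel: card_3's handles are both folded home. Right panel: card_1 has its bar at (580,233), pivots at (557,155) and (559,299), and its left lever folded partly inward.

```bash
python3 -c "
from h import *
np.set_printoptions(precision=3,suppress=True)
T=np.load('T11.npy');f=lambda p:(np.array(p)-[360,0])*[240/436,.55]+[160,20]
P=cast(f([[557,155],[559,299]]),19,'wrist',T);d=(P[0]-P[1])[:2];y=np.arctan2(-d[0],d[1]);c=P.mean(0)[:2]+11*np.array([np.cos(y),np.sin(y)]);print(P,np.hypot(*d),np.degrees(y),c)
Q=cast(f([[500,182],[500,303]]),19,'wrist',T)
for a,b in zip(P,Q): print('lev',np.degrees(np.arctan2(*(b-a)[1::-1])-y)%360)
b=cast(f([580,233]),35,'wrist',T)[0];print(b)
W=cast(f([[621,170],[618,289]]),6,'wrist',T);d=(W[0]-W[1])[:2];yy=np.degrees(np.arctan2(-d[0],d[1]));print(yy)
print(rel([*(b[:2]+c)/2,8],90+(yy+np.degrees(y))/2))
g=(180-170)
r=torack(cast(np.array([[161,108],[146,192],[161,293],[149,218]])/2+[180,40],35,'wrist',np.load('T10.npy')));a=lambda d:np.degrees(np.arctan2(d[1],d[0]))
print(r,'left',(a(r[1]-r[0])%360-170)/57.3,'right',(-a(r[3]-r[2])%360-170)/57.3)
"
```

```text
[[397.988 409.026  19.   ]
 [425.858 343.66   19.   ]] 71.05946592425774 23.091622851240846 [422.042 380.657]
lev 203.95907631909432
lev 183.96936162071628
[421.826 381.301  35.   ]
22.880785996241602
(array([ 48.621,  -1.884, 152.155]), array([-0.001,  0.   , -0.   ]))
[[  3.472 140.308]
 [ -3.017 109.921]
 [  1.865  69.692]
 [ -2.147  99.972]] left 1.5348478724145584 right 1.613488210227531
```

carry_out --deltas "48.6 -2 50 0 0 0 0.7; 48.6 -2 105 0 0 0 0.7; 48.6 -2 130 0 0 0 0.7; 48.6 -2 149 0 0 0 0.7; 48.6 -2 149 0 0 0 0.7; 48.6 -2 149 0 0 0 1; 48.6 -2 149 0 0 0 1; 48.6 -2 149 0 0 0 1; 48.6 -2 149 0 0 0 1; 48.6 -2 149 0 0 0 1"

```text
time_s: 49.55
eef_pos: [0.4239, 0.382, 0.0132]
eef_rot: [0.001, 0.552, 0.834, 0.001]
wrist_force: [-0.1, -2.2, 6.7]
opening: 0.102
grasp_force: 62.8
```

carry_out --deltas "0 0 -10 0 0 0 1; 0 0 -40 0 0 0 1; 0 0 -80 0 0 0 1; 0 0 -80 0 0 0 1"

```text
time_s: 50.05
eef_pos: [0.4247, 0.3831, 0.0954]
eef_rot: [0.001, 0.552, 0.834, 0.003]
wrist_force: [1.3, -0.4, -2.1]
opening: 0.104
grasp_force: 61.5
```

```bash
python3 -c "
from h import *
np.set_printoptions(precision=3,suppress=True)
st()
print(rel([440,150,100],100),rel(rk(-150,-0.5,60),86),rel(rk(-150,-.5,31.5),86))"
```

```text
t50.0 rack x -187.8 y 491.6 z 95.4 yaw 112.99 | F x 1.3 y -0.3 z -2.1 open 0.104 tilt [0.331 0.207]
(array([-220.551,  -76.949,   -5.308]), array([ 0.007, -0.002,  0.227])) (array([-455.705, -189.864,   33.682]), array([ 0.006, -0.003,  0.471])) (array([-455.735, -190.056,   62.182]), array([ 0.006, -0.003,  0.471]))
```

carry_out --deltas "-45 -16 0 0 0 0.05 1; -95 -34 0 0 0 0.1 1; -145 -52 0 0 0 0.15 1; -195 -70 0 0 0 0.2 1; -245 -90 0 0 0 0.26 1; -295 -113 5 0 0 0.31 1; -345 -137 15 0 0 0.37 1; -395 -162 25 0 0 0.43 1; -440 -183 34 0 0 0.471 1; -456 -190 50 0 0 0.471 1; -456 -190 60 0 0 0.471 1; -456 -190 60 0 0 0.471 1"

```text
time_s: 51.55
eef_pos: [0.4242, -0.111, 0.0304]
eef_rot: [-0.002, 0.731, 0.682, -0.0]
wrist_force: [-0.1, 0.7, -2.1]
opening: 0.106
grasp_force: 61.4
```

carry_out --deltas "0 0 0 0 0 0 1"

```text
time_s: 51.68
eef_pos: [0.4256, -0.1114, 0.0317]
eef_rot: [-0.0, 0.731, 0.682, -0.0]
wrist_force: [0.9, 0.5, -2.6]
opening: 0.108
grasp_force: 61.4
```

```bash
python3 -c "
from h import *
st();edge()"
```

```text
t51.7 rack x -152.4 y -1.6 z 31.7 yaw 86.07 | F x 0.8 y 0.5 z -2.6 open 0.108 tilt [-0.  0.]
[(380, np.float64(194.5)), (400, np.float64(194.5))] [40. 40.]
```

carry_out --deltas "2.2 20 1 0 0 0 1; 2.2 45 1 0 0 0 1; 2.2 70 1 0 0 0 1; 2.2 90 1 0 0 0 1; 2.2 105 1.5 0 0 0 1; 2.2 109 2 0 0 0 1; 2.2 109 2.5 0 0 0 1; 2.2 109 2.5 0 0 0 1"

```text
time_s: 52.72
eef_pos: [0.5341, -0.1175, 0.0293]
eef_rot: [-0.0, 0.731, 0.682, -0.0]
wrist_force: [0.3, 0.3, -2.6]
opening: 0.102
grasp_force: 61.5
```

```bash
python3 -c "
from h import *
st()"
```

```text
t52.7 rack x -43.8 y -0.2 z 29.3 yaw 86.00 | F x 0.3 y 0.3 z -2.6 open 0.102 tilt [-0.  0.]
```

carry_out --deltas "0 0 0 0 0 0 0.7; 0 0 0 0 0 0 0.7; 0 0 -30 0 0 0 0.7; -5 -10 -55 0 0 0 1; -5 -47 -55 0 0 0 1; -5 -47 -55 0 0 0 1; -5 -47 -20 0 0 0 1; -5 -47 3 0 0 0 1; -5 -47 3 0 0 0 1; 5 -47 3 0 0 0 1; 15 -47 3 0 0 0 1; 15 -47 3 0 0 0 1"

```text
time_s: 54.22
eef_pos: [0.4893, -0.0987, 0.027]
eef_rot: [0.001, 0.731, 0.682, 0.0]
wrist_force: [0.2, -0.2, -0.7]
opening: 0.001
grasp_force: 0.0
```

```bash
python3 -c "
from h import *
st()"
```

```text
t54.2 rack x -89.7 y 15.4 z 27.0 yaw 86.07 | F x 0.2 y -0.2 z -0.7 open 0.001 tilt [ 0.1 -0. ]
```

Push on outward to the stop.

carry_out --deltas "4 0 1 0 0 0 1; 8 0 1 0 0 0 1; 12 0 1 0 0 0 1; 14 0 1 0 0 0 1; 15 0 1 0 0 0 1; 15 0 1 0 0 0 1"

```text
time_s: 54.98
eef_pos: [0.4898, -0.0846, 0.0253]
eef_rot: [-0.0, 0.731, 0.682, 0.0]
wrist_force: [0.5, -0.9, 0.6]
opening: -0.005
grasp_force: 0.0
```

carry_out --deltas "1.5 0 0 0 0 0 1; 3 0 0 0 0 0 1; 3 0 0 0 0 0 1"

```text
time_s: 55.35
eef_pos: [0.4902, -0.0818, 0.0253]
eef_rot: [0.0, 0.731, 0.682, -0.0]
wrist_force: [1.3, -2.3, -0.5]
opening: 0.002
grasp_force: 0.7
```

```bash
python3 -c "
from h import *
st()"
```

```text
t55.4 rack x -90.1 y 32.4 z 25.3 yaw 86.00 | F x 1.4 y -2.2 z -0.5 open 0.002 tilt [ 0. -0.]
```

carry_out --deltas "1.5 0 0 0 0 0 1; 3 0 0 0 0 0 1; 3 0 0 0 0 0 1"

```text
time_s: 55.72
eef_pos: [0.4905, -0.0803, 0.0255]
eef_rot: [0.001, 0.731, 0.682, -0.001]
wrist_force: [-1.1, -10.2, -2.0]
opening: 0.002
grasp_force: 4.8
```

```bash
python3 -c "
from h import *
st()"
```

```text
t55.7 rack x -89.9 y 33.9 z 25.5 yaw 86.02 | F x -0.4 y -10.2 z -2.0 open 0.002 tilt [ 0.  -0.2]
```

carry_out --deltas "-10 0 0 0 0 0 1; -20 0 -20 0 0 0 1; -33 15 -60 0 0 0 0.7; -33 45.5 -60 0 0 0 0.7; -33 45.5 -60 0 0 0 0.7; -33 45.5 -30 0 0 0 0.7; -33 45.5 -5 0 0 0 0.7; -33 45.5 -3 0 0 0 0.7; -33 45.5 -3 0 0 0 1; -33 45.5 -3 0 0 0 1; -33 45.5 -3 0 0 0 1; -33 45.5 -3 0 0 0 1"

```text
time_s: 57.22
eef_pos: [0.5335, -0.1148, 0.0287]
eef_rot: [0.0, 0.731, 0.682, 0.0]
wrist_force: [-0.3, -0.4, -1.6]
opening: 0.107
grasp_force: 62.0
```

```bash
python3 -c "
from h import *
st();edge()"
```

```text
t57.2 rack x -44.6 y 2.5 z 28.7 yaw 85.99 | F x -0.3 y -0.4 z -1.6 open 0.107 tilt [ 0. -0.]
[(380, np.float64(193.5)), (400, np.float64(204.5))] [40.6 34.6]
```

carry_out --deltas "-1 3 -1 0 0 0 1; -2.2 8 -1 0 0 0 1; -2.2 14 -1 0 0 0 1; -2.2 20 -1 0 0 0 1; -2.2 26 -1 0 0 0 1; -2.2 30 -1 0 0 0 1; -2.2 33 -1 0 0 0 1; -2.2 33 -1 0 0 0 1"

```text
time_s: 58.28
eef_pos: [0.5662, -0.1192, 0.0292]
eef_rot: [0.0, 0.731, 0.682, -0.0]
wrist_force: [-0.1, 0.3, -1.0]
opening: 0.101
grasp_force: 62.1
```

```bash
python3 -c "
from h import *
st()"
```

```text
t58.3 rack x -11.6 y 0.4 z 29.2 yaw 85.99 | F x -0.1 y 0.3 z -1.0 open 0.101 tilt [-0. -0.]
```

carry_out --deltas "0 2 0 0 0 0 1; 0 4 0 0 0 0 1; 0 6 0 0 0 0 1; 0 8 0 0 0 0 1; 0 10 0 0 0 0 1; 0 10 0 0 0 0 1"

```text
time_s: 59.02
eef_pos: [0.5763, -0.12, 0.0293]
eef_rot: [0.0, 0.731, 0.682, 0.0]
wrist_force: [0.2, -0.5, -1.7]
opening: 0.095
grasp_force: 62.1
```

```bash
python3 -c "
from h import *
st()"
```

```text
t59.0 rack x -1.6 y 0.3 z 29.3 yaw 85.99 | F x 0.2 y -0.5 z -1.7 open 0.095 tilt [ 0. -0.]
```

Past the pin, on to the socket.

carry_out --deltas "0 3 0 0 0 0 1; 0 6 0 0 0 0 1; 0 8 0 0 0 0 1; 0 10 0 0 0 0 1; 0 12 0 0 0 0 1; 0 12 0 0 0 0 1"

```text
time_s: 59.78
eef_pos: [0.5858, -0.1204, 0.0286]
eef_rot: [-0.002, 0.731, 0.682, -0.002]
wrist_force: [-8.4, 0.5, 1.6]
opening: 0.106
grasp_force: 62.7
```

```bash
python3 -c "
from h import *
st()"
```

```text
t59.8 rack x 8.0 y 0.6 z 28.6 yaw 86.00 | F x -8.4 y -0.1 z 1.6 open 0.106 tilt [-0.3  0.1]
```

carry_out --deltas "0 0 0 0 0 0 0.7; 0 0 0 0 0 0 0.7; 0 0 -30 0 0 0 0.7; 0 0 -60 0 0 0 1; 30 -20 -60 0 0 0 1; 64 -40 -60 0 0 0 1; 64 -40 -60 0 0 0 1; 64 -40 -30 0 0 0 1; 64 -40 0 0 0 0 1; 64 -40 1 0 0 0 1; 64 -40 1 0 0 0 1"

```text
time_s: 61.15
eef_pos: [0.5536, -0.0548, 0.0292]
eef_rot: [0.001, 0.732, 0.682, 0.0]
wrist_force: [0.7, 0.6, -0.1]
opening: 0.002
grasp_force: 0.0
```

```bash
python3 -c "
from h import *
st()"
```

```text
t61.1 rack x -28.7 y 63.8 z 29.2 yaw 85.97 | F x 0.6 y 0.7 z -0.1 open 0.002 tilt [ 0.1 -0. ]
```

carry_out --deltas "-10 -1 0 0 0 0 1; -20 -2 0 0 0 0 1; -25 -3 0 0 0 0 1; -30 -3 0 0 0 0 1; -35 -3 0 0 0 0 1; -40 -3 0 0 0 0 1; -44 -2 0 0 0 0 1; -47 0 0 0 0 0 1; -49 3 0 0 0 0 1; -51 6 0 0 0 0 1; -53 9 0 0 0 0 1; -53 10 0 0 0 0 1"

```text
time_s: 62.65
eef_pos: [0.5582, -0.1072, 0.0283]
eef_rot: [-0.001, 0.731, 0.682, -0.0]
wrist_force: [-4.5, 3.8, 6.8]
opening: -0.002
grasp_force: 5.4
```

```bash
python3 -c "
from h import *
st()"
```

```text
t62.6 rack x -20.5 y 11.8 z 28.3 yaw 86.01 | F x -4.7 y 3.4 z 6.8 open -0.002 tilt [-0.1  0.1]
```

carry_out --deltas "1 -5 0 0 0 0 1; 1 -5 -30 0 0 0 1; 0 -11 -60 0 0 0 1; -40 -13 -60 0 0 0 1; -70 -13 -60 0 0 0 1; -70 -13 -60 0 0 0 1; -70 -13 -30 0 0 0 1; -70 -13 0 0 0 0 1; -70 -13 0 0 0 0 1"

```text
time_s: 63.78
eef_pos: [0.5388, -0.1748, 0.0257]
eef_rot: [-0.003, 0.731, 0.682, -0.001]
wrist_force: [-0.3, 0.2, 0.3]
opening: 0.001
grasp_force: 0.0
```

```bash
python3 -c "
from h import *
st()"
```

```text
t63.8 rack x -35.1 y -56.9 z 25.7 yaw 86.02 | F x -0.3 y 0.2 z 0.3 open 0.001 tilt [-0.3  0.2]
```

carry_out --deltas "6 0 -1 0 0 0 1; 12 0 -1 0 0 0 1; 18 0 -1 0 0 0 1; 24 0 -1 0 0 0 1; 30 0 -1 0 0 0 1; 34 1 -1 0 0 0 1; 38 3 -1 0 0 0 1; 41 6 -1 0 0 0 1; 43 9 -1 0 0 0 1; 45 12 -1 0 0 0 1; 45 15 -1 0 0 0 1; 45 15 -1 0 0 0 1"

```text
time_s: 65.28
eef_pos: [0.5587, -0.1324, 0.029]
eef_rot: [-0.001, 0.731, 0.682, -0.0]
wrist_force: [-4.3, 1.4, 2.1]
opening: -0.001
grasp_force: 1.9
```

```bash
python3 -c "
from h import *
st()"
```

```text
t65.3 rack x -18.3 y -13.3 z 29.0 yaw 85.99 | F x -4.4 y 1.1 z 2.1 open -0.001 tilt [-0.1  0. ]
```

carry_out --deltas "0 -15 0 0 0 0 1; 6 -25 0 0 0 0 1; 12.5 -25 0 0 0 0 1; 12.5 -13 0 0 0 0 1; 12.5 -6 0 0 0 0 1; 12.5 -1 0 0 0 0 1; 12.5 2 0 0 0 0 1; 12.5 5 0 0 0 0 1; 12.5 8 0 0 0 0 1; 12.5 10 0 0 0 0 1; 12.5 10 0 0 0 0 1"

```text
time_s: 66.65
eef_pos: [0.5665, -0.1204, 0.0284]
eef_rot: [-0.004, 0.731, 0.682, -0.003]
wrist_force: [-15.0, 0.5, 9.7]
opening: -0.002
grasp_force: 8.9
```

```bash
python3 -c "
from h import *
st()"
```

```text
t66.7 rack x -11.3 y -0.8 z 28.4 yaw 86.02 | F x -15.0 y -0.5 z 9.7 open -0.002 tilt [-0.5  0.1]
```

carry_out --deltas "0 1.5 0 0 0 0 1; 0 3 0 0 0 0 1; 0 4 0 0 0 0 1; 0 4 0 0 0 0 1"

```text
time_s: 67.15
eef_pos: [0.5675, -0.1203, 0.0282]
eef_rot: [-0.006, 0.731, 0.682, -0.005]
wrist_force: [-25.4, 0.2, 19.3]
opening: -0.001
grasp_force: 14.7
```

```bash
python3 -c "
from h import *
st()"
```

```text
t67.2 rack x -10.3 y -0.6 z 28.2 yaw 86.05 | F x -25.3 y -1.6 z 19.3 open -0.001 tilt [-0.9  0.2]
```

carry_out --deltas "0 -18 0 0 0 0 1; 0 -20 -40 0 0 0 1; -30 10 -90 0 0 0 1; -55 30 -125 0 0 0 1; -55 30 -125 0 0 0 1; -55 30 -125 0 0 0 1"

```text
time_s: 67.9
eef_pos: [0.5995, -0.1778, 0.1533]
eef_rot: [-0.001, 0.732, 0.682, -0.0]
wrist_force: [0.1, 0.2, -1.0]
opening: -0.002
grasp_force: 0.0
```

```bash
python3 -c "
from h import *
st();np.save('T12.npy',pose());im=vision.camera('wrist');cv2.imwrite('pics/w12.png',im)
t=vision.camera('top');cv2.imwrite('pics/t12.png',t);p=np.load('T12.npy')
# wrist view (left) and top view of the pod (right)
cv2.imwrite('pics/m2.png',np.hstack([cv2.resize(im[20:300,180:460],(500,500)),cv2.resize(t[180:250,365:405],(286,500),interpolation=cv2.INTER_CUBIC)]))"
```

```text
t67.9 rack x 25.6 y -55.8 z 153.3 yaw 85.97 | F x 0.1 y 0.2 z -1.0 open -0.002 tilt [-0.1  0.1]
```

View pics/m2.png

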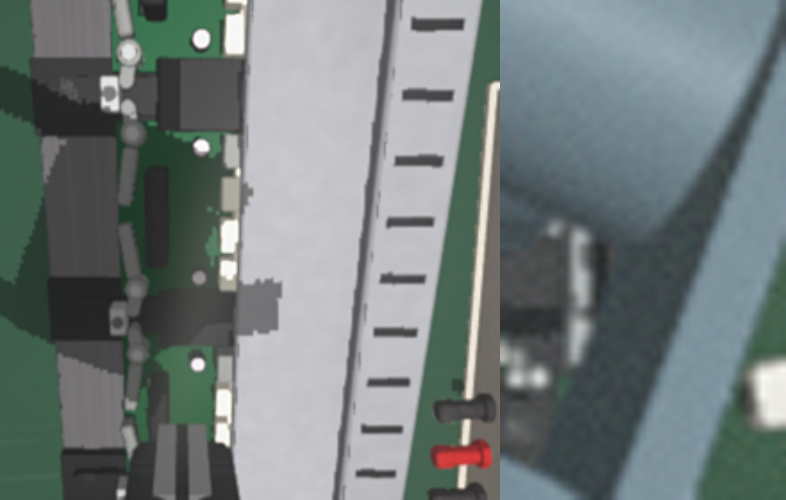

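Card_1's handles are folded too: left (133,133)→(125,204), right (137,288)→(124,224), matching the other two cards. I'll check the angles and plan the switch push.

```bash
python3 -c "
from h import *
np.set_printoptions(precision=3,suppress=True)
p=np.array([[133,133],[125,204],[137,288],[124,224]])*.56+[180,20]
r=torack(cast(p,35,'wrist',np.load('T12.npy')));a=lambda d:np.degrees(np.arctan2(d[1],d[0]))
print(r,(a(r[1]-r[0])%360-170)/57.3,(-a(r[3]-r[2])%360-170)/57.3)
b=cast(np.array([696,241])/4.7+[245,165],96)[0];B=torack(b)[0];print(b,B)
print(rel(rk(B[0]-50,B[1],150),86),rel(rk(B[0]-50,B[1],90),86))"
```

```text
[[  3.03   35.258]
 [ -1.571   4.444]
 [  2.927 -35.447]
 [ -2.349  -4.698]] 1.596994449355639 1.57529168671325
[ 598.67  -331.769   96.   ] [  35.563 -209.399]
(array([-154.324,  -39.287,    2.175]), array([-0.003, -0.002,  0.   ])) (array([-154.421,  -39.088,   62.175]), array([-0.003, -0.002,  0.   ]))
```

carry_out --deltas "-40 -39 0 0 0 0 1; -80 -39 0 0 0 0 1; -120 -39 0 0 0 0 1; -154 -39 0 0 0 0 1; -154 -39 20 0 0 0 1; -154 -39 45 0 0 0 1; -154 -39 62 0 0 0 1; -154 -39 62 0 0 0 1; -154 -25 62 0 0 0 1; -154 -15 62 0 0 0 1; -154 -10 62 0 0 0 1; -154 -10 62 0 0 0 1"

```text
time_s: 69.5
eef_pos: [0.5811, -0.3322, 0.0948]
eef_rot: [0.002, 0.731, 0.682, -0.0]
wrist_force: [-1.5, -1.1, 2.9]
opening: -0.002
grasp_force: 1.2
```

```bash
python3 -c "
from h import *
st()"
```

```text
t69.5 rack x 18.1 y -211.1 z 94.8 yaw 86.02 | F x -1.4 y -1.2 z 2.9 open -0.002 tilt [ 0.1 -0.2]
```

carry_out --deltas "0 5 0 0 0 0 1; 0 10 0 0 0 0 1; 0 15 0 0 0 0 1; 0 20 0 0 0 0 1; 0 25 0 0 0 0 1; 0 30 0 0 0 0 1; 0 35 0 0 0 0 1; 0 38 0 0 0 0 1; 0 38 0 0 0 0 1"

```text
time_s: 70.62
eef_pos: [0.6166, -0.3336, 0.0919]
eef_rot: [-0.001, 0.731, 0.682, -0.0]
wrist_force: [-4.1, 0.4, 1.3]
opening: -0.002
grasp_force: 2.0
```

```bash
python3 -c "
from h import *
st()"
```

```text
t70.6 rack x 53.6 y -210.0 z 91.9 yaw 86.00 | F x -4.1 y 0.1 z 1.3 open -0.002 tilt [-0.1  0. ]
```

carry_out --deltas "0 4 0 0 0 0 1; 0 8 0 0 0 0 1; 0 10 0 0 0 0 1; 0 10 0 0 0 0 1"

```text
time_s: 71.12
eef_pos: [0.618, -0.3338, 0.0914]
eef_rot: [-0.009, 0.731, 0.682, -0.006]
wrist_force: [-38.5, 5.1, 19.3]
opening: 0.001
grasp_force: 21.7
```

```bash
python3 -c "
from h import *
st()"
```

```text
t71.1 rack x 55.0 y -210.1 z 91.4 yaw 85.97 | F x -38.8 y 2.4 z 19.3 open 0.001 tilt [-1.2  0.3]
```

carry_out --deltas "0 -12 0 0 0 0 1; 0 -40 0 0 0 0 1; 0 -80 -20 0 0 0 1; 0 -110 -80 0 0 0 1; 30 -140 -120 0 0 0 1; 60 -170 -140 0 0 0 1; 90 -200 -140 0 0 0 1; 90 -200 -140 0 0 0 1"

```text
time_s: 72.12
eef_pos: [0.4333, -0.2291, 0.2329]
eef_rot: [0.001, 0.731, 0.682, 0.0]
wrist_force: [0.6, -0.1, 0.0]
opening: 0.003
grasp_force: 0.0
```

```bash
python3 -c "
from h import *
st();t=vision.camera('top');a=cv2.imread('pics/top0.png');cv2.imwrite('pics/t13.png',t)
d=cv2.absdiff(t,a).max(2)[185:240,375:405];print((d>40).sum())
for im in(a,t):
    g=im.max(2)[190:235,383:400].astype(int);print(g[::3,::2])
m=t.max(2)
# cards still at home: levers' row brightness unaffected; bench items diff
for n,(x,y,r) in dict(tweez=(208,200,22),flux=(205,171,9),reel=(270,156,12),driver=(405,295,28)).items(): print(n,(cv2.absdiff(t,a).max(2)[y-r:y+r,x-r:x+r]>40).sum())"
```

```text
t72.1 rack x -136.5 y -118.5 z 232.9 yaw 86.05 | F x 0.6 y -0.0 z 0.0 open 0.003 tilt [ 0.1 -0. ]
124
[[100  96  98  99  97  99 101 100  99]
 [ 99  95  97  99  97  98  97  99  97]
 [188 186 185 181 182 185 144  68  67]
 [175 176 177 178 179 183 187  97  80]
 [ 77  76  74  69  73  74  66  58  60]
 [ 74  76  71  75  76  72  70  63  50]
 [ 68 103 100 100  92  87  74  86  94]
 [ 68 122 124 120 124 131  85  88  99]
 [ 66  99  81 123 162 180 181 126  97]
 [ 72  48  50 120 159 182 178 140  96]
 [ 52  49  50  51 105 127 108  91  98]
 [ 53  46  48  50  69  69  77  91  98]
 [184 184 182 136 139 171 184  98  95]
 [185 184 184 181 184 168 177  94  96]
 [ 91  96 108 122 131 145 143  94 119]]
[[ 99  97 101  99  99 100  97  99  95]
 [ 98  98  99 101  98  98  99 100  96]
 [190 188 189 185 174 173 149  68  68]
 [180 178 178 139 164 189 187 123  78]
 [ 69  49  49 115 157 178 179 130  59]
 [ 59  47  53  81 104 118  94  49  43]
 [ 75 100  80 125 126  83  74  93  99]
 [ 71 121 123 127 123 119  79  92  94]
 [ 77 100 100 102 104 107  75  94  96]
 [ 83  76  75  80  73  79  76  94 103]
 [ 78  82  76  77  76  75  73  93  98]
 [ 59  63  54  67  71  68  72  92  99]
 [184 188 182 141 137 177 186  97  95]
 [183 188 187 185 183 168 177  98  97]
 [ 89  94 110 119 132 149 145  97 120]]
tweez 0
flux 0
reel 0
driver 1517
```

```bash
python3 -c "
from bench import ctrl
print(ctrl.hand_in())"
```

```text
the job is handed in; nothing more can be done
None
```

All three cards are seated with their levers folded home (card_3 left bay, card_1 middle, card_2 right), the rack was switched on last, and the job is handed in; tweezers, flux bottle and reel look unmoved, while the arm hid the screwdriver in the last check.

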